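Close up the printing blocks and start the clamp screw

ROBOT

A 6-joint arm with a two-finger parallel gripper is mounted at the origin on the work surface. World frame = base frame: x ahead of the robot, y to its left, z up, the work surface at z = 0. Lengths are in mm, angles in rad, forces in N, time in s.
With the tool pointing down it reaches from about 350 to 975 mm from the base axis. Payload 7.1 kg.
Tool frame: the origin (TCP) lies at the very end of the fingers, on their centre line; the grasp point (between the pads) lies 19 mm behind it; z points along the fingers, y is the direction in which the jaws open and shut (so a half turn about z gives the same grasp; the last joint's range is limited). The gripper opens to 88 mm and grips with 3 to 60 N. Pads are 20 mm wide; open, the fingers measure 115 mm over their backs; the gripper's body (75 mm by 178 mm) begins 61 mm behind the grasp point.
Start: joints at [1.089, 0.423, 1.63, -0, 1.089, -0.019], TCP at [279.002, 559.252, 222.675] pointing down, gripper open.
Joint ranges: [-3, 3], [-0.9, 2.11], [0.09, 2.58], [-1.31, 4.45], [0.11, 2.69], [-2.54, 2.54]. Speed limits (rad/s): [2.39, 2.39, 3.01, 3.14, 3.14, 3.14].

INTERFACE

Orientations are given as a rotation vector (axis times angle).
In Python, from workcell import readout, imaging, close_job gives the robot as it stands.
- The arm moves only by the tool carry_out, never from a script. Its argument "rows" is a list of rows, each a list of 3 entries, a list of its own where there are three numbers: the shift along the tool's x, y, z in m, then the turn, a rotation vector about the tool's x, y, z in rad, then the closure, from 0 (fully open) to 1 (shut). In form: [[[dx, dy, dz], [wx, wy, wz], hand], ...]. A call has 1 to 12 rows; each row shifts and turns the commanded pose from where the row before left it, along the tool's axes as they then stand; what a row does not reach is not made up. A row lasts 1/12 s, in which the tool goes at most 41.7 mm and 7.16 degrees, less where a joint would pass 70% of its speed; a pose out of reach is approached as far as the arm can. A call with a gripper value outside its range is refused whole. The fingers move at their own pace and stop on an object; the grip force is fixed at half the most. Time passes only in rows, so rows that do not move let the fingers close. It gives the time, the measured TCP pose, the force and the opening at its end, in the units of the state.
- readout.get_obs(): the state, without advancing time (a new reading comes with each control period).
- imaging.get_image(name): name is "scene" or "side" or "wrist"; returns the picture (384x512x3 uint8, red, green, blue); there is no depth.
- imaging.camera_params(name): a dict with "fx", "fy", "cx", "cy" (pixels), "k1" (the pictures are not rectified: a ray, as slopes to the right and down, at radius r is drawn at 1 + k1 r^2 times it, then the intrinsics apply), "rvec" (rotation vector, rad) and "tvec" (3), from world to camera coordinates, as OpenCV has them; the wrist camera has in their place "T_tool_cam" (4x4, takes a point from camera to tool coordinates, whose origin is the TCP and whose axes are the flange's). Camera axes: x right, y down, z forward; pixel columns grow to the right and rows downward; lengths in mm; the calibration is good to about 2 mm. A picture is of the moment at which its call begins: read the wrist's pose just before it. camera_params takes no time and is no camera call.
- close_job(): hands the job in, once; it reports no verdict.
The state is a dict: "t": time; "qpos": joint angles; "qvel": joint speeds; "joint_torque": joint torques, N m; "ee_pos": TCP position; "orientation": TCP orientation; "ft_force": force on the tool from outside, world axes, zero at the start; "moment": the same for the moment, N m; "width": finger opening in mm.
Only numpy, scipy, OpenCV 4.12 (cv2) and the standard library are available. Lean on these libraries where they do the work, as an engineer would, in place of code of your own. Each camera call takes 0.05 s, during which the arm holds its last target.

TASK

Slide the three wooden printing blocks along the channel of the carving fixture until they are closed up square in one even row against the end stop. Then start the clamp screw by its crank: turn it backward (counter-clockwise) only until you feel the thread drop, turn it forward one full turn from there, and finish while still holding the crank grip between the fingers, with the screw at rest. Leave the other things where they are.

Things in the scene. Friction and masses are not known exactly. Their poses are not given: they have to be found in the camera images.
- fixture: carving fixture fixed to the table, plywood board 120 x 375 x 20 mm. Origin at table height on the channel's centre line; x across, y along the channel towards stop and screw, z up. Channel floor 20 mm above the table, side strips 58 mm apart and only 8 mm above the floor, from the open end at y = -200 mm (no wall) to the stop. The board spans y = -210 to +165 mm.
- stop_face (a point): centre of the end stop's face that the row is closed up against (fixture x 0, y 45 mm); the stop is 78 mm wide, its top 46 mm above the table.
- screw_axis (a point): point on the upright axis of the clamp screw, at the top of the threaded boss (fixture x 0, y 115 mm, 52 mm above the table). Right-hand thread, lead 8 mm a turn; its start in the boss lies at an unknown angle.
- screw (a joint): angle of the screw, rad, any number of turns; grows turning backward (counter-clockwise seen from above), falls turning forward. At 0 the crank points along the fixture's +x, at angle a it points a counter-clockwise of that. Starts within 0.5 of 0; the drop comes 1.1 to 4.1 rad backward of the start. Needs about 1 to 2 N at the crank grip; stays where left.
- toe (a joint): height (m) of screw and toe bar, which move together; weight and a spring in the boss press them down with 15 N. Turned backward it climbs 8 mm a turn from its start (0.002 to 0.007) to about 0.008, then falls to about 0: the drop. Each forward turn then sinks it 8 mm. The steel toe bar, 30 mm wide, 10 thick, reaches from the screw to 12 mm past the stop's face; its underside is 70 mm above the table at 0.
- crank_grip: upright polished sleeve on the crank, 22 mm across, 54 tall, origin at its centre, 136 mm above the table at toe 0, 45 mm from the screw axis; crank arm top 30 mm below its centre. Spins freely on its pin, so fingers that keep their heading can lead it round. Rises and falls with the screw: held with 6 to 10 N it slips lengthwise and can drop; far firmer, it hangs on the fingers.
- block_a_mid (a point): centre of a loose wooden printing block in the channel, 52 mm across the channel (x), 50 mm along it (y), 34 mm tall, 70 g; nearest the stop, a star of bars carved on top. Its centre is 37 mm above the table. Closed up, it lies 25 mm from the stop's face. The blocks start with gaps of 4 mm or more between them.
- block_b_mid (a point): centre of a loose wooden printing block in the channel, 52 mm across the channel (x), 50 mm along it (y), 34 mm tall, 70 g; the middle one, nine round dots on top. Its centre is 37 mm above the table. Closed up, it lies 75 mm from the stop's face. The blocks start with gaps of 4 mm or more between them.
- block_c_mid (a point): centre of a loose wooden printing block in the channel, 52 mm across the channel (x), 50 mm along it (y), 34 mm tall, 70 g; nearest the open end, five parallel bars on top. Its centre is 37 mm above the table. Closed up, it lies 125 mm from the stop's face. The blocks start with gaps of 4 mm or more between them.
- stamp: bystander, leave it: round dark wooden hand stamp with a knob handle, 64 mm wide, 56 mm tall, beyond the fixture
- brush: bystander, leave it: flat brush, 170 mm long, lying on the robot's side of the fixture
- gouge: bystander, leave it: wood-handled gouge, 160 mm long, lying beyond the fixture
- mallet: bystander, leave it: mallet, 240 mm long, lying to the left
- dye_bottle: bystander, leave it: small white bottle, 44 mm across, 110 mm tall, to the right near the robot
- wax_jar: bystander, leave it: jar with a steel lid, 68 mm across, 75 mm tall, to the right
- bowl: bystander, leave it: steel bowl, 140 mm across, to the left

How it is judged:
By the outcome, as a careful person would: the job done as asked, in the order asked, and still so for the second after the job is handed in, while the arm keeps its last pose, push and grip.
It also fails if it takes over 61 s, if anything falls off the work surface, if the arm or the gripper's body presses on something with over 40 N, if the wrist force passes 120 N, or if a joint passes its speed limit or range.

## Working session

There is one attempt and no reset: what is moved stays moved. The work goes in short steps, Python scripts to look and compute and a tool call to move; the robot and the scene stay as the last step left them, time stands still between calls to the robot, and variables do not carry over. Pictures are saved under pics/ and viewed, and the job is handed in when it is done.

Besides the shell and the picture viewer there is one more tool, called after "Emit:" as name(argument=value, ...), one argument or row to a line, values as JSON. carry_out: Moves the arm, as the interface text tells. Its arguments: {"type":"object","properties":{"rows":{"type":"array","items":{"type":"array"}}},"required":["rows"]}

```bash
ls; mkdir -p pics; cat > a.py <<'E'
from workcell import readout, imaging
import cv2, pprint
pprint.pprint(readout.get_obs())
for n in ["scene","side"]:
    cv2.imwrite(f"pics/{n}0.png",imaging.get_image(n)[:,:,::-1]); print(n,imaging.camera_params(n))
print(imaging.camera_params("wrist"))
E
python3 a.py
```

```text
pics
{'ee_pos': array([278.73870546, 558.72711968, 221.88058896]),
 'ft_force': array([-0.52647415,  0.02484185, -0.48330771]),
 'joint_torque': array([ 7.08782845e-04, -5.44618893e+01, -2.73682773e+01,  6.44512684e-02,
        2.25316908e-02, -1.09404396e-04]),
 'moment': array([ 0.02544558,  0.00065517, -0.02767652]),
 'orientation': array([-7.20343803e-01, -3.05749149e+00,  2.45937895e-03]),
 'qpos': array([ 1.08898942e+00,  4.23834367e-01,  1.63075407e+00, -1.17677095e-05,
        1.08861785e+00, -1.90412114e-02]),
 'qvel': array([ 4.17594820e-04, -8.05370513e-04,  1.03222534e-03,  1.83956776e-03,
       -3.80698385e-04, -2.72598456e-05]),
 't': 0.0,
 'width': 87.60330568037992}
scene {'fx': 362.8558313134732, 'fy': 362.8558313134732, 'cx': 260.02072182982425, 'cy': 181.9752155043688, 'k1': -0.0697002108650226, 'rvec': array([ 1.98583993,  1.23810504, -0.60207758]), 'tvec': array([-209.97963718, -229.05368615, 1332.67898936])}
side {'fx': 374.04200465835265, 'fy': 374.04200465835265, 'cx': 253.3491330679946, 'cy': 199.72593972269698, 'k1': -0.06424078541647012, 'rvec': array([ 2.1193431 , -0.77543088,  0.39138398]), 'tvec': array([-433.13213995,  294.22494255,  833.35349786])}
{'fx': 321.04726587710053, 'fy': 321.04726587710053, 'cx': 256.3482332428839, 'cy': 194.96654930359855, 'k1': 0.025285224878569185, 'T_tool_cam': array([[-9.06773632e-04, -9.62599503e-01, -2.70926880e-01,
         7.43941464e+01],
       [ 9.99999335e-01, -6.79973189e-04, -9.30993543e-04,
        -1.48854390e-02],
       [ 7.11950908e-04, -2.70927544e-01,  9.62599480e-01,
        -1.61941269e+02],
       [ 0.00000000e+00,  0.00000000e+00,  0.00000000e+00,
         1.00000000e+00]])}
```

View pics/scene0.png

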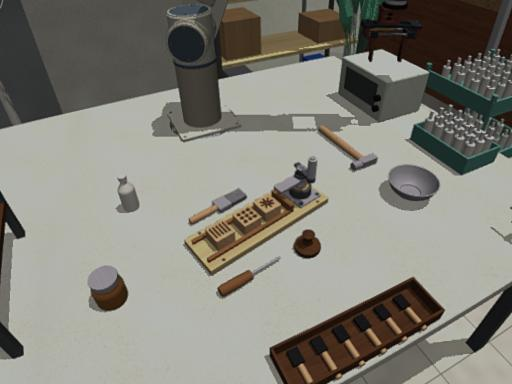

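View pics/side0.png

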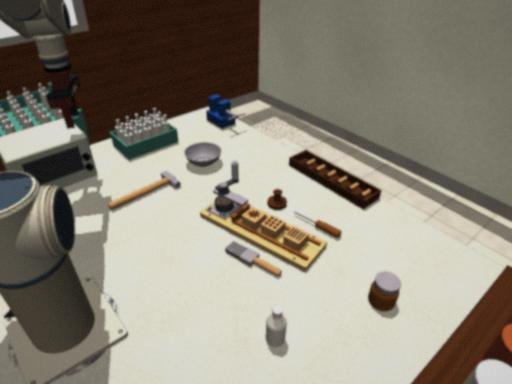

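Both views show the fixture: in the scene view it runs from about (187,240) to (328,200), with the crank at its upper right end near (312,165). I'll zoom in for its corners.

```bash
python3 - <<'E'
import cv2
a=cv2.imread("pics/scene0.png")[145:275,180:340]; cv2.imwrite("pics/sc_z.png",cv2.resize(a,None,fx=5,fy=4.6,interpolation=cv2.INTER_CUBIC)[:598])
a=cv2.imread("pics/side0.png")[150:270,190:340]; cv2.imwrite("pics/si_z.png",cv2.resize(a,None,fx=5,fy=5,interpolation=cv2.INTER_CUBIC))
E
```

```text
(no output)
```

View pics/sc_z.png

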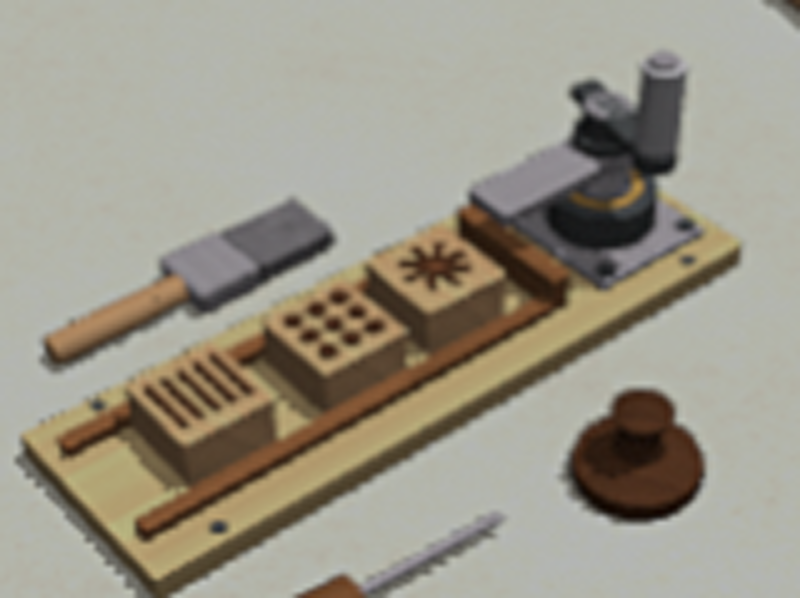

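View pics/si_z.png

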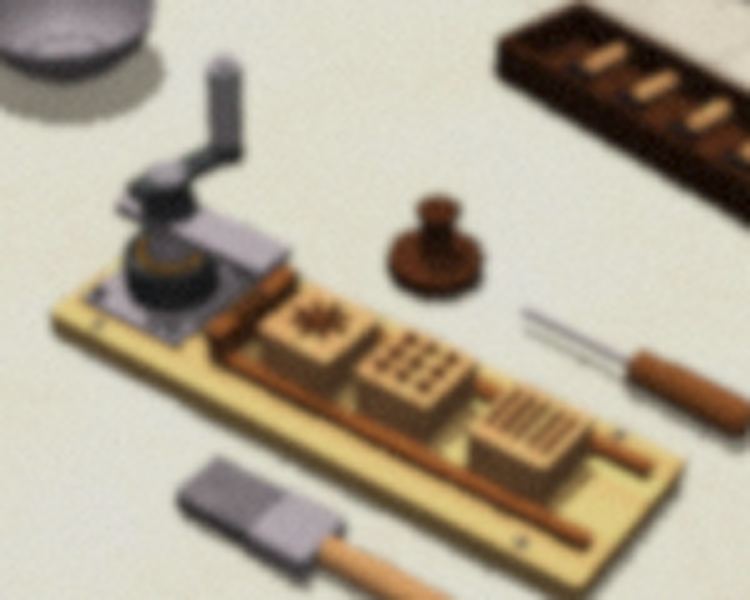

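```bash
cat > h.py <<'E'
import numpy as np, cv2
from scipy.optimize import least_squares
from scipy.spatial.transform import Rotation as R
from workcell import imaging, readout
def cam(n,obs=None):
    p=imaging.camera_params(n)
    K=(p['fx'],p['fy'],p['cx'],p['cy'],p['k1'])
    if n!='wrist':
        Rc=R.from_rotvec(p['rvec']).as_matrix(); t=np.array(p['tvec'])
    else:
        T=np.eye(4);T[:3,:3]=R.from_rotvec(obs['orientation']).as_matrix();T[:3,3]=obs['ee_pos']
        M=np.linalg.inv(T@p['T_tool_cam']); Rc=M[:3,:3];t=M[:3,3]
    return K,Rc,t
def proj(c,P):
    K,Rc,t=c; q=np.atleast_2d(P)@Rc.T+t; s=q[:,:2]/q[:,2:]
    s=s*(1+K[4]*(s**2).sum(1,keepdims=True)); return s*[K[0],K[1]]+[K[2],K[3]]
def ray(c,uv):
    K,Rc,t=c; Km=np.array([[K[0],0,K[2]],[0,K[1],K[3]],[0,0,1]])
    s=cv2.undistortPoints(np.array(uv,float).reshape(-1,1,2),Km,np.array([K[4],0,0,0,0.]))[:,0]
    d=np.c_[s,np.ones(len(s))]@Rc; return -Rc.T@t,d
def onz(c,uv,z):
    o,d=ray(c,uv); k=(z-o[2])/d[:,2]; return o+d*k[:,None]
def grip_tool(obs): return R.from_rotvec(obs['orientation']).as_matrix()
E
cat > b.py <<'E'
from h import *
zs=lambda p:(np.array(p)+.5)/[5,4.6]-.5+[180,145]
zd=lambda p:(np.array(p)+.5)/5-.5+[190,150]
S=cam('scene');D=cam('side')
sc=zs([[22,440],[160,583],[740,245]]); scF=[[-60,-210],[60,-210],[60,165]]
sd=zd([[52,312],[685,458],[582,590]]); sdF=[[-60,165],[60,-210],[-60,-210]]
print(onz(S,sc,20).round(1),onz(D,sd,20).round(1))
def fx(p,F,z): 
    F=np.array(F,float);c,s=np.cos(p[2]),np.sin(p[2]); return np.c_[p[0]+c*F[:,0]-s*F[:,1],p[1]+s*F[:,0]+c*F[:,1],np.full(len(F),z)]
f=lambda p:np.r_[proj(S,fx(p,scF,20))-sc,proj(D,fx(p,sdF,20))-sd].ravel()
r=least_squares(f,[600,100,-.3],x_scale=[100,100,.3]);print(r.x,r.fun.round(1))
p=r.x
inv=lambda P:(np.array([[np.cos(p[2]),np.sin(p[2])],[-np.sin(p[2]),np.cos(p[2])]])@(P[:,:2]-p[:2]).T).T
# block tops: 4 corners each in scene (z=54)
for n,q in dict(c=[[130,395],[225,345],[275,395],[190,447]],b=[[265,322],[350,275],[410,325],[325,377]],a=[[368,262],[455,222],[507,265],[428,312]]).items():
    print(n,inv(onz(S,zs(q),54)).round(1).tolist(),inv(onz(S,zs(q),54)).mean(0))
# grip top scene & side: triangulate
for q,zc in [((zs([[664,62]]),zd([[225,65]])),0)]:
    o1,d1=ray(S,q[0]);o2,d2=ray(D,q[1]);
    A=np.c_[d1[0],-d2[0]];k=np.linalg.lstsq(A,o2-o1,rcond=None)[0];P=np.array([o1+d1[0]*k[0],o2+d2[0]*k[1]]);print(P,inv(P))
E
python3 b.py
```

```text
[[ 553.1 -232.6   20. ]
 [ 666.9 -204.    20. ]
 [ 580.6  154.6   20. ]] [[ 463.6  127.2   20. ]
 [ 662.1 -205.5   20. ]
 [ 546.4 -235.8   20. ]]
[ 5.59056853e+02 -1.56038534e+01  2.35641816e-01] [-0.9 -0.8 -0.8  0.1  1.  -0.9 -1.1 -0.4  1.1 -0.6  0.3 -1.1]
c [[-20.9, -166.7], [-21.4, -112.9], [22.2, -115.2], [25.4, -164.6]] [   1.32781151 -139.83814163]
b [[-22.7, -88.4], [-24.6, -35.0], [24.1, -36.3], [27.3, -90.0]] [  1.01729778 -62.43006065]
a [[-26.9, -21.8], [-23.7, 32.8], [19.9, 29.7], [22.3, -23.5]] [-2.11134076  4.31114235]
[[576.72654015  96.66146022 167.3657168 ]
 [576.95927838  95.63625901 166.28450181]] [[ 43.39163839 105.03753704]
 [ 43.37859405 103.98633085]]
```

Emit:
carry_out(
  rows=[
    [[-0.026, -0.022, 0], [0, 0, 0], 0.6],
    [[-0.026, -0.022, 0], [0, 0, 0], 0.6],
    [[-0.026, -0.022, 0], [0, 0, 0], 0.6],
    [[-0.026, -0.022, 0], [0, 0, 0], 0.6],
    [[-0.026, -0.022, 0], [0, 0, 0], 0.6],
    [[-0.026, -0.022, 0], [0, 0, 0], 0.6],
    [[-0.026, -0.022, 0], [0, 0, 0], 0.6],
    [[-0.026, -0.022, 0], [0, 0, 0], 0.6],
    [[-0.026, -0.022, 0], [0, 0, 0], 0.6],
    [[-0.026, -0.022, 0], [0, 0, 0], 0.6],
    [[-0.026, -0.022, 0], [0, 0, 0], 0.6],
    [[-0.026, -0.022, 0], [0, 0, 0], 0.6],
  ],
)

```text
t: 1.1
ee_pos: [440.5, 182.1, 222.6]
orientation: [-0.72, -3.058, 0.0]
ft_force: [0.2, 1.0, -0.6]
width: 35.1
```

Emit:
carry_out(
  rows=[
    [[-0.013, -0.011, 0], [0, 0, 0.11], 0.6],
    [[0, 0, 0], [0, 0, 0.11], 0.6],
    [[0, 0, 0], [0, 0, 0.11], 0.6],
    [[0, 0, 0], [0, 0, 0.11], 0.6],
    [[0, 0, 0], [0, 0, 0.11], 0.6],
    [[0, 0, 0], [0, 0, 0.11], 0.6],
    [[0, 0, 0], [0, 0, 0.11], 0.6],
    [[0, 0, 0], [0, 0, 0.1], 0.6],
    [[0, 0, 0], [0, 0, 0], 0.6],
  ],
)

```text
t: 1.85
ee_pos: [446.8, 168.0, 222.5]
orientation: [-1.946, -2.466, 0.001]
ft_force: [0.3, -0.2, -0.4]
width: 35.2
```

```bash
cat > w.py <<'E'
import sys
from h import *
o=readout.get_obs(); im=imaging.get_image('wrist')[:,:,::-1]; n=sys.argv[1]
cv2.imwrite(f"pics/{n}.png",cv2.resize(im,(768,576),interpolation=cv2.INTER_CUBIC))
np.savez(f"{n}.npz",ee_pos=o['ee_pos'],orientation=o['orientation'])
print(o['t'],o['ee_pos'],o['orientation'],o['ft_force'],o['width'],o['qpos'])
M=grip_tool(o);print('phi',np.arctan2(M[1,0],M[0,0]),'psi',np.arctan2(M[1,1],M[0,1]))
E
python3 w.py w1
```

```text
1.85 [446.8111207  167.96848391 222.45041278] [-1.94626841e+00 -2.46568966e+00  7.59665195e-04] [ 0.28612827 -0.18347743 -0.43615434] 35.17959803807081 [3.34644125e-01 2.05875244e-01 1.94754499e+00 1.26336172e-05
 9.88752891e-01 1.00255434e-01]
phi 1.8051780837061637 psi 0.234381729368147
```

View pics/w1.png

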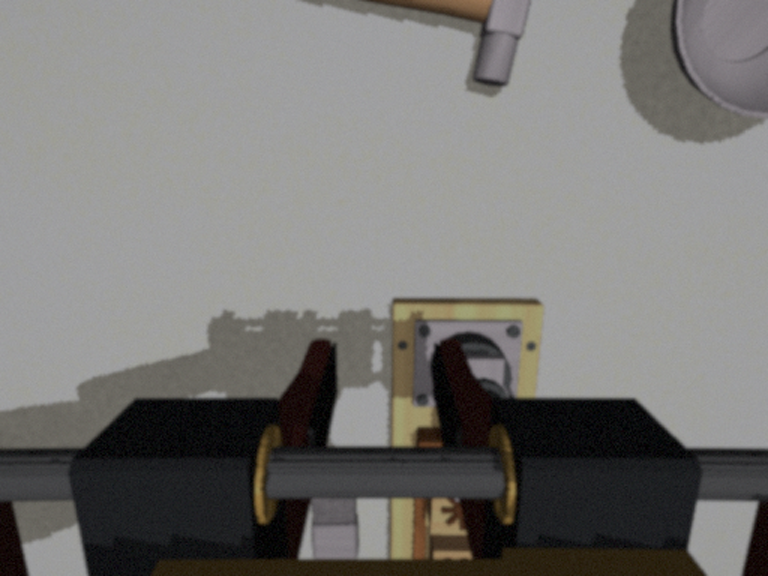

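The wrist view shows the screw end of the board, with corners at (392,302) and (543,302) and its edges vertical, so the heading is right. Next I'll move behind block c.

Emit:
carry_out(
  rows=[
    [[-0.0355, 0.006, 0], [0, 0, 0], 0.6],
    [[-0.0355, 0.006, 0], [0, 0, 0], 0.6],
    [[-0.0355, 0.006, 0], [0, 0, 0], 0.6],
    [[-0.0355, 0.006, 0], [0, 0, 0], 0.6],
    [[-0.0355, 0.006, 0], [0, 0, 0], 0.6],
    [[-0.0355, 0.006, 0], [0, 0, 0], 0.6],
    [[-0.0355, 0.006, 0], [0, 0, 0], 0.6],
    [[-0.0355, 0.006, 0], [0, 0, 0], 0.6],
    [[-0.0355, 0.006, 0], [0, 0, 0], 0.6],
    [[-0.0355, 0.006, 0], [0, 0, 0], 0.6],
    [[-0.0355, 0.006, 0], [0, 0, 0], 0.6],
    [[0, 0, 0], [0, 0, 0], 0.6],
  ],
)

```text
t: 2.9
ee_pos: [605.3, -201.2, 222.5]
orientation: [1.94, 2.467, -0.001]
ft_force: [-0.4, -0.6, 0.9]
width: 35.4
```

```bash
python3 w.py w2
```

```text
2.9 [ 605.27266646 -201.22729161  222.51789475] [ 1.94006938e+00  2.46716945e+00 -6.24551832e-04] [-0.41128632 -0.62710867  0.87694372] 35.38206553145484 [-3.38968893e-01  4.40827272e-01  1.60199835e+00 -1.50660563e-03
  1.09605948e+00 -5.76348656e-01]
phi 1.808860951713428 psi 0.2380686256276473
```

View pics/w2.png

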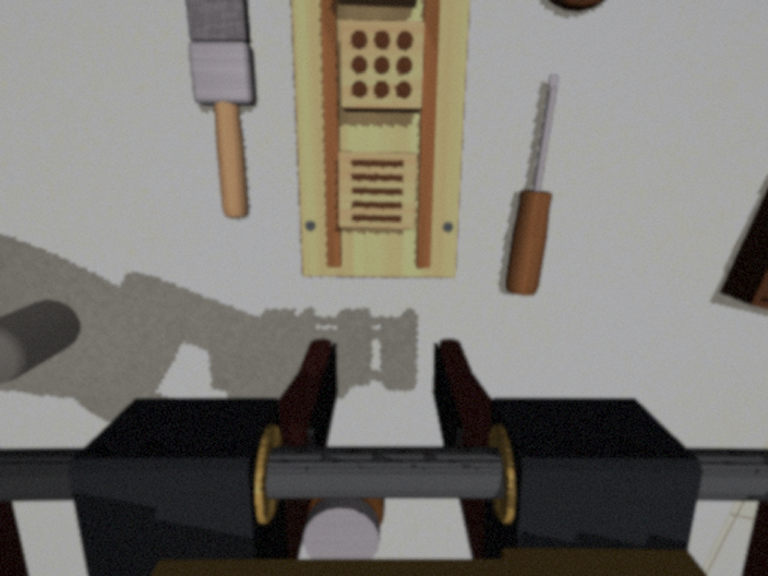

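The wrist view shows the open end of the board at (302,276)–(457,276), block c from (338,152) to (416,229), and block b from (340,20) to (424,108). I'll refine the fixture pose from these.

```bash
cat > c.py <<'E'
from h import *
z=lambda p:(np.array(p)+.5)/1.5-.5
w1=cam('wrist',dict(np.load('w1.npz')));w2=cam('wrist',dict(np.load('w2.npz')))
p=np.array([559.06,-15.6,.2356])
def inv(P,p=p): return (np.array([[np.cos(p[2]),np.sin(p[2])],[-np.sin(p[2]),np.cos(p[2])]])@(P[:,:2]-p[:2]).T).T
e1=onz(w1,z([[392,301],[543,301]]),20);e2=onz(w2,z([[302,276],[457,276]]),20)
print('far corners',inv(e1),'near',inv(e2))
m1=e1.mean(0)[:2];m2=e2.mean(0)[:2];d=m1-m2;L=np.hypot(*d);th=np.arctan2(-d[0],d[1]);u=d/L
q=(m1-165*u+m2+210*u)/2;print('wrist fixture',q,th,L)
pw=np.array([*q,th])
B=onz(w2,z([[339,152],[417,150],[415,229],[338,228]]),54)
print('c',inv(B,pw).round(1),inv(B,pw).mean(0))
B=onz(w2,z([[339,19],[424,19],[423,108],[341,107]]),54)
print('b',inv(B,pw).round(1),inv(B,pw).mean(0))
o=readout.get_obs()['ee_pos'];print('tcp',inv(np.array([o]),pw))
E
python3 c.py
```

```text
far corners [[-61.179047   169.41242316]
 [ 57.74947654 169.19062141]] near [[ -62.84511104 -206.86898727]
 [  57.77285008 -206.73097496]]
wrist fixture [556.16552137 -12.43756703] 0.23341616415129843 376.10240024372365
c [[ -26.4 -118.4]
 [  24.8 -116.9]
 [  24.6 -168.8]
 [ -28.2 -168.3]] [  -1.29425167 -143.12215101]
b [[-24.5 -41.1]
 [ 27.3 -40.8]
 [ 28.1 -91.3]
 [-24.5 -90.9]] [  1.60076754 -66.01120345]
tcp [[   3.34236527 -192.16910866]]
```

Emit:
carry_out(
  rows=[
    [[0, -0.0033, 0.03], [0, 0, -0.004], 0.75],
    [[0, 0, 0.035], [0, 0, 0], 0.75],
    [[0, 0, 0.035], [0, 0, 0], 0.75],
    [[0, 0, 0.035], [0, 0, 0], 0.75],
    [[0, 0, 0.03], [0, 0, 0], 0.75],
    [[0, 0, 0.016], [0, 0, 0], 0.75],
    [[0, 0, 0.01], [0, 0, 0], 0.75],
    [[0, 0, 0], [0, 0, 0], 0.75],
    [[0.006, 0, 0], [0, 0, 0], 0.75],
    [[0.005, 0, 0], [0, 0, 0], 0.75],
  ],
)

```text
t: 3.78
ee_pos: [598.2, -185.6, 33.1]
orientation: [1.935, 2.472, 0.001]
ft_force: [0.3, 0.0, 0.2]
width: 22.3
```

```bash
python3 w.py w3; python3 - <<'E'
from h import *
o=readout.get_obs()['ee_pos'];th=.2334;d=o[:2]-[556.17,-12.44]
print(np.cos(th)*d[0]+np.sin(th)*d[1],-np.sin(th)*d[0]+np.cos(th)*d[1])
E
```

```text
3.7833 [ 598.19176041 -185.55306657   33.07998652] [1.93523797e+00 2.47231920e+00 1.25437985e-03] [0.31442145 0.03525999 0.24318954] 22.349581555394092 [-3.19830827e-01  6.77428035e-01  1.71714458e+00  1.50760213e-04
  7.44937834e-01 -5.62455195e-01]
phi 1.8133090425655538 psi 0.24251457489344855
0.7360132431131206 -177.26074401955339
```

View pics/w3.png

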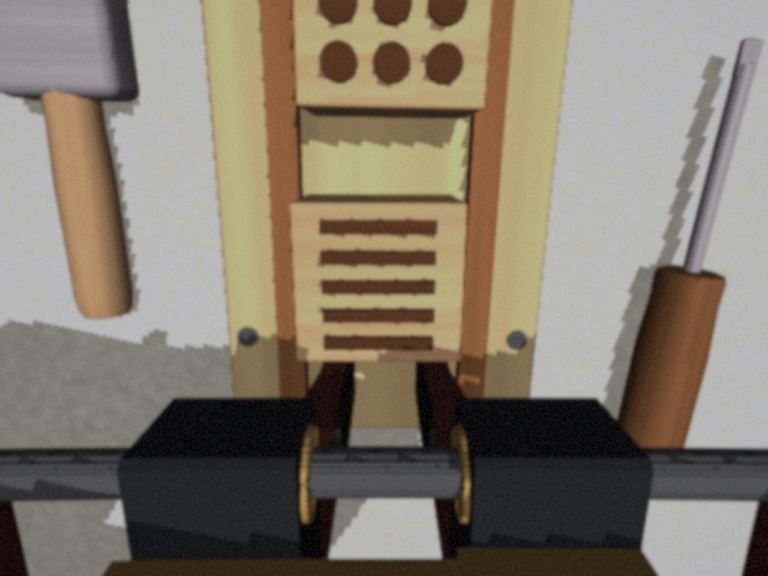

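Both fingers are just behind block c, whose back edge is at row 360. Next is a smooth push that slows towards the end.

Emit:
carry_out(
  rows=[
    [[0.002, 0, 0], [0, 0, 0.009], 0.75],
    [[0.003, 0, 0], [0, 0, 0], 0.75],
    [[0.004, 0, 0], [0, 0, 0], 0.75],
    [[0.005, 0, 0], [0, 0, 0], 0.75],
    [[0.006, 0, 0], [0, 0, 0], 0.75],
    [[0.006, 0, 0], [0, 0, 0], 0.75],
    [[0.006, 0, 0], [0, 0, 0], 0.75],
    [[0.006, 0, 0], [0, 0, 0], 0.75],
    [[0.006, 0, 0], [0, 0, 0], 0.75],
    [[0.005, 0, 0], [0, 0, 0], 0.75],
    [[0.004, 0, 0], [0, 0, 0], 0.75],
    [[0.002, 0, 0], [0, 0, 0], 0.75],
  ],
)

```text
t: 4.83
ee_pos: [584.6, -131.8, 31.7]
orientation: [-1.948, -2.465, 0.0]
ft_force: [-0.1, -1.4, 1.1]
width: 22.0
```

Emit:
carry_out(
  rows=[
    [[0.0015, 0, 0], [0, 0, 0], 0.75],
    [[0.001, 0, 0], [0, 0, 0], 0.75],
    [[0.001, 0, 0], [0, 0, 0], 0.75],
  ],
)

```text
t: 5.08
ee_pos: [583.9, -129.1, 31.7]
orientation: [1.948, 2.464, 0.0]
ft_force: [0.8, -2.2, 0.8]
width: 22.1
```

```bash
python3 w.py w4; cat > f.py <<'E'
from h import *
o=readout.get_obs()['ee_pos'];th=.2334;d=o[:2]-[556.17,-12.44]
print(np.cos(th)*d[0]+np.sin(th)*d[1],-np.sin(th)*d[0]+np.cos(th)*d[1])
E
python3 f.py
```

```text
5.0833 [ 583.92204259 -129.1032413    31.68969792] [1.94822449e+00 2.46437536e+00 1.40289665e-05] [ 0.80370316 -2.17640836  0.79433319] 22.11878214573364 [-2.37470198e-01  6.51560766e-01  1.78221951e+00 -7.76074214e-05
  7.07681446e-01 -4.70297034e-01]
phi 1.8036821263698521 psi 0.2328858093643405
0.012971721652913715 -119.79061791148965
```

View pics/w4.png

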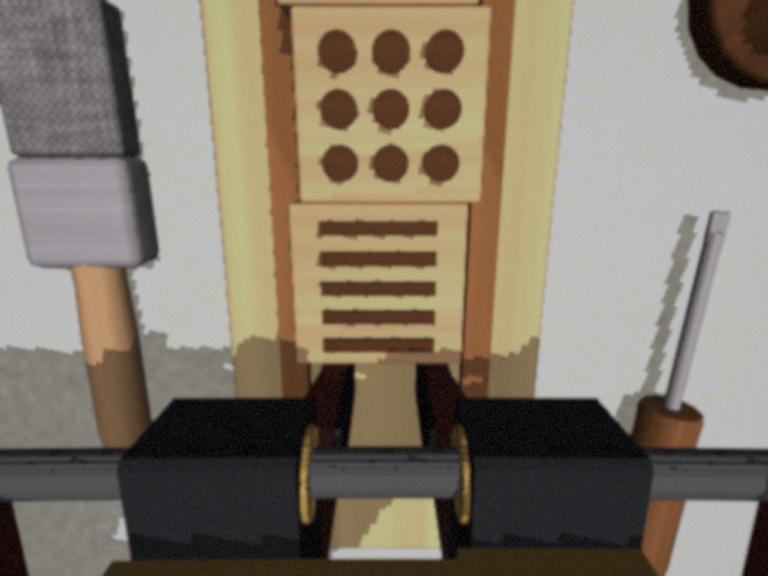

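Emit:
carry_out(
  rows=[
    [[0.001, 0, 0], [0, 0, 0], 0.75],
    [[0.001, 0, 0], [0, 0, 0], 0.75],
    [[0.001, 0, 0], [0, 0, 0], 0.75],
    [[0.001, 0, 0], [0, 0, 0], 0.75],
  ],
)

```text
t: 5.47
ee_pos: [583.8, -127.0, 32.0]
orientation: [1.945, 2.463, -0.002]
ft_force: [0.9, -16.1, -0.1]
width: 22.1
```

Emit:
carry_out(
  rows=[
    [[0.0005, 0, 0], [0, 0, 0], 0.75],
    [[0.0005, 0, 0], [0, 0, 0], 0.75],
    [[0.0005, 0, 0], [0, 0, 0], 0.75],
  ],
)

```text
t: 5.72
ee_pos: [584.0, -126.9, 32.3]
orientation: [1.943, 2.462, -0.002]
ft_force: [0.7, -20.0, -0.1]
width: 21.8
```

```bash
python3 f.py; python3 a.py >/dev/null; python3 -c "
import cv2
a=cv2.imread('pics/scene0.png')[145:275,180:340]; cv2.imwrite('pics/sc_z2.png',cv2.resize(a,None,fx=4.6,fy=4.6,interpolation=cv2.INTER_CUBIC))"
```

```text
0.5670467670529895 -117.82300989193821
```

View pics/sc_z2.png

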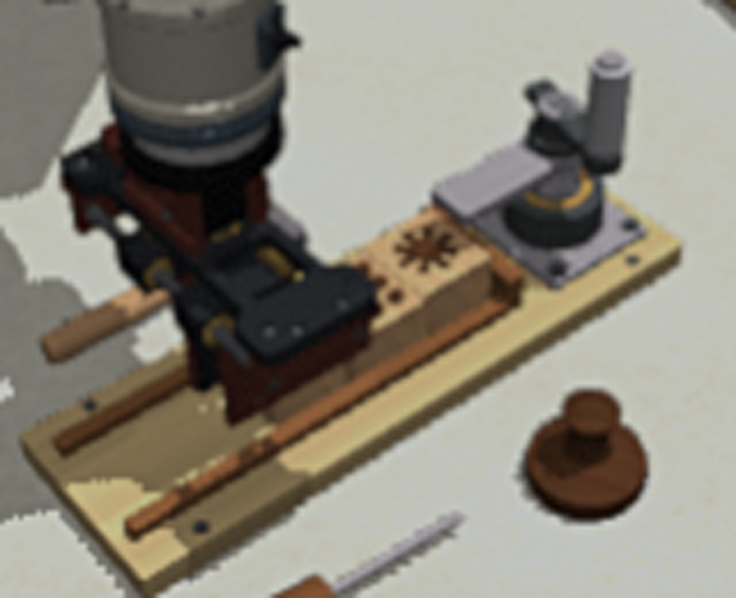

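The force jumped to 16–20 N, so the row is hard against the stop. The picture shows all three blocks closed up, with a's star at (425,248). I'll back off, rise and check how they line up sideways.

Emit:
carry_out(
  rows=[
    [[-0.005, 0, 0], [0, 0, 0], 0.75],
    [[-0.01, 0, 0], [0, 0, 0], 0.75],
    [[-0.005, 0, -0.02], [0, 0, 0], 0.5],
    [[0, 0, -0.03], [0, 0, 0], 0.2],
    [[0, 0, -0.03], [0, 0, 0], 0.2],
    [[0.015, 0, -0.02], [0, 0, 0], 0.1],
    [[0.015, 0, 0], [0, 0, 0], 0.1],
    [[0, 0, 0], [0, 0, 0], 0.1],
    [[0, 0, 0], [0, 0, 0], 0.1],
  ],
)

```text
t: 6.57
ee_pos: [579.4, -113.2, 130.8]
orientation: [-1.945, -2.465, 0.001]
ft_force: [-1.0, 0.0, 0.6]
width: 65.3
```

```bash
python3 w.py w5; python3 f.py
```

```text
6.5667 [ 579.39845653 -113.16979966  130.7626522 ] [-1.94528848e+00 -2.46481598e+00  1.13923074e-03] [-0.95802106  0.02366872  0.5697837 ] 65.26864241274396 [-2.13083531e-01  4.91982270e-01  1.76844673e+00  7.44834029e-05
  8.82932269e-01 -4.47657755e-01]
phi 1.805322569535345 psi 0.23452752555339312
-0.8131342010274984 -103.76620803637078
```

View pics/w5.png

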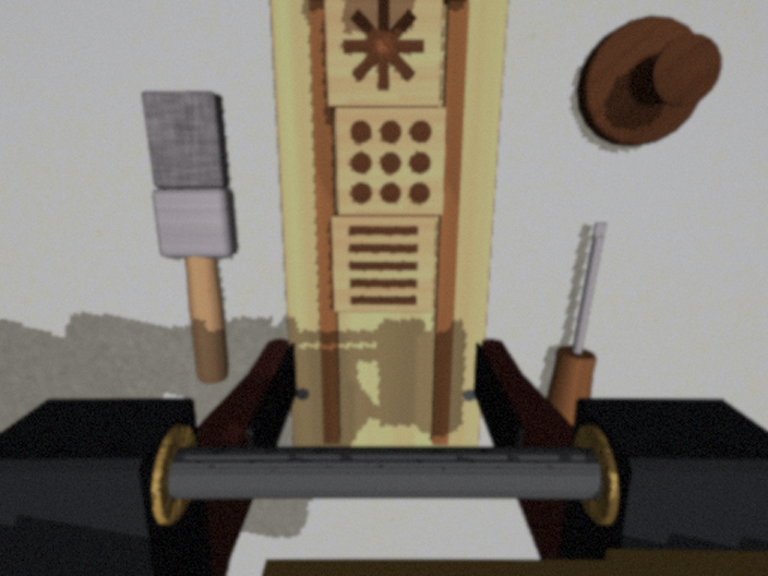

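```bash
cat > d.py <<'E'
from h import *
z=lambda p:(np.array(p)+.5)/1.5-.5
w=cam('wrist',dict(np.load('w5.npz')));p=np.array([556.17,-12.44,.2334])
def inv(P): return (np.array([[np.cos(p[2]),np.sin(p[2])],[-np.sin(p[2]),np.cos(p[2])]])@(P[:,:2]-p[:2]).T).T
im=cv2.imread('pics/w5.png')
a=im[0:330,260:520]; cv2.imwrite('pics/w5z.png',cv2.resize(a,None,fx=1.8,fy=1.8,interpolation=cv2.INTER_CUBIC))
g=im.astype(float)
for r in (60,90,125,160,200,235,270,295): # gradient peaks along row
    s=cv2.GaussianBlur(im[r-4:r+5].mean(0)[None].astype(np.float32),(0,0),1.5)[0] if False else cv2.GaussianBlur(im[r-4:r+5].astype(np.float32).mean(0)[None],(1,1),0)[0]
    s=cv2.GaussianBlur(s.reshape(1,-1,3),(9,1),1.8)[0]
    d=np.abs(np.gradient(s,axis=0)).sum(1); pk=[i for i in range(262,515) if d[i]>8 and d[i]==d[i-3:i+4].max()]
    X54=inv(onz(w,z([[i,r] for i in pk]),54));X20=inv(onz(w,z([[i,r] for i in pk]),20))
    print(r,[(i,round(x[0],1),round(v[0],1)) for i,x,v in zip(pk,X54,X20)],X54[0,1].round(0))
E
python3 d.py
```

```text
60 [(271, np.float64(-52.6), np.float64(-59.9)), (310, np.float64(-35.0), np.float64(-39.8)), (326, np.float64(-27.8), np.float64(-31.6)), (363, np.float64(-11.1), np.float64(-12.5)), (404, np.float64(7.4), np.float64(8.6)), (443, np.float64(25.0), np.float64(28.7)), (466, np.float64(35.3), np.float64(40.5)), (505, np.float64(52.9), np.float64(60.5))] 13.0
90 [(272, np.float64(-53.0), np.float64(-60.4)), (310, np.float64(-35.6), np.float64(-40.5)), (328, np.float64(-27.3), np.float64(-31.1)), (377, np.float64(-4.8), np.float64(-5.4)), (388, np.float64(0.2), np.float64(0.4)), (441, np.float64(24.5), np.float64(28.1)), (464, np.float64(35.0), np.float64(40.2)), (503, np.float64(52.9), np.float64(60.5))] 0.0
125 [(275, np.float64(-52.6), np.float64(-59.9)), (313, np.float64(-34.8), np.float64(-39.7)), (327, np.float64(-28.3), np.float64(-32.2)), (335, np.float64(-24.5), np.float64(-27.9)), (352, np.float64(-16.6), np.float64(-18.8)), (369, np.float64(-8.6), np.float64(-9.7)), (382, np.float64(-2.6), np.float64(-2.8)), (399, np.float64(5.4), np.float64(6.3)), (411, np.float64(11.0), np.f
[... 1738 characters left out ...]
.4), np.float64(-60.9)), (317, np.float64(-35.7), np.float64(-40.6)), (333, np.float64(-27.6), np.float64(-31.3)), (349, np.float64(-19.4), np.float64(-22.1)), (417, np.float64(15.1), np.float64(17.4)), (435, np.float64(24.3), np.float64(27.9)), (456, np.float64(34.9), np.float64(40.0)), (490, np.float64(52.1), np.float64(59.7))] -84.0
295 [(284, np.float64(-53.2), np.float64(-60.6)), (318, np.float64(-35.7), np.float64(-40.6)), (334, np.float64(-27.4), np.float64(-31.2)), (350, np.float64(-19.2), np.float64(-21.8)), (416, np.float64(14.9), np.float64(17.1)), (434, np.float64(24.1), np.float64(27.7)), (454, np.float64(34.4), np.float64(39.5)), (489, np.float64(52.4), np.float64(60.0))] -98.0
```

View pics/w5z.png

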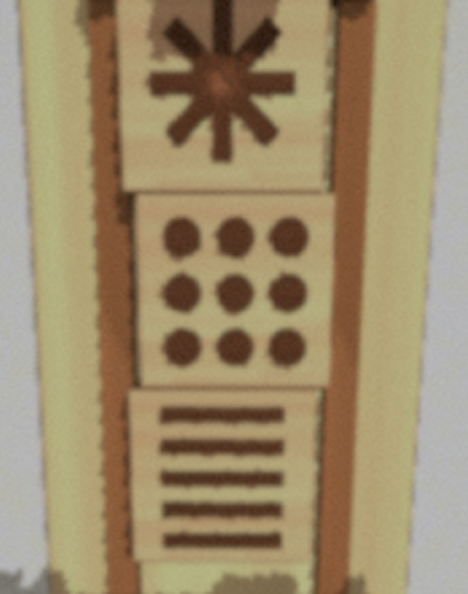

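Measured across the channel, a is at −1.4, b at +1.3 and c at −1.6 mm, so b stands out about 2.8 mm to the right. I'll nudge b into line with the jaws, then close the row up again.

Emit:
carry_out(
  rows=[
    [[0.02, -0.0007, 0], [0, 0, 0.001], 0.08],
    [[0.026, 0, 0], [0, 0, 0], 0.08],
    [[0.02, 0, 0.01], [0, 0, 0], 0.08],
    [[0.0063, 0, 0.025], [0, 0, 0], 0.08],
    [[0, 0, 0.03], [0, 0, 0], 0.08],
    [[0, 0, 0.022], [0, 0, 0], 0.08],
    [[0, 0, 0.01], [0, 0, 0], 0.2],
    [[0, 0, 0], [0, 0, 0], 0.3],
    [[0, 0, 0], [0, 0, 0], 0.34],
  ],
)

```text
t: 7.37
ee_pos: [562.6, -44.1, 33.9]
orientation: [-1.949, -2.462, 0.002]
ft_force: [-0.0, -0.2, 0.4]
width: 64.3
```

Emit:
carry_out(
  rows=[
    [[0, 0, 0], [0, 0, 0], 0.36],
    [[0, 0, 0], [0, 0, 0], 0.37],
    [[0, 0, 0], [0, 0, 0], 0.38],
    [[0, 0, 0], [0, 0, 0], 0.39],
    [[0, 0, 0], [0, 0, 0], 0.4],
    [[0, 0, 0], [0, 0, 0], 0.4],
  ],
)

```text
t: 7.87
ee_pos: [563.6, -43.8, 35.3]
orientation: [1.949, 2.463, 0.001]
ft_force: [2.2, 0.7, 1.1]
width: 52.2
```

```bash
python3 w.py w6; python3 f.py
```

```text
7.8667 [563.58403226 -43.8079983   35.29989218] [1.94871515e+00 2.46261039e+00 1.31063234e-03] [2.16873255 0.66034665 1.09685525] 52.21817131058829 [-9.86517965e-02  6.13059563e-01  1.85774148e+00  6.99626073e-05
  6.69314290e-01 -3.30650203e-01]
phi 1.8027395880134864 psi 0.23194388010670822
-0.15579880973883675 -32.18176693447715
```

View pics/w6.png

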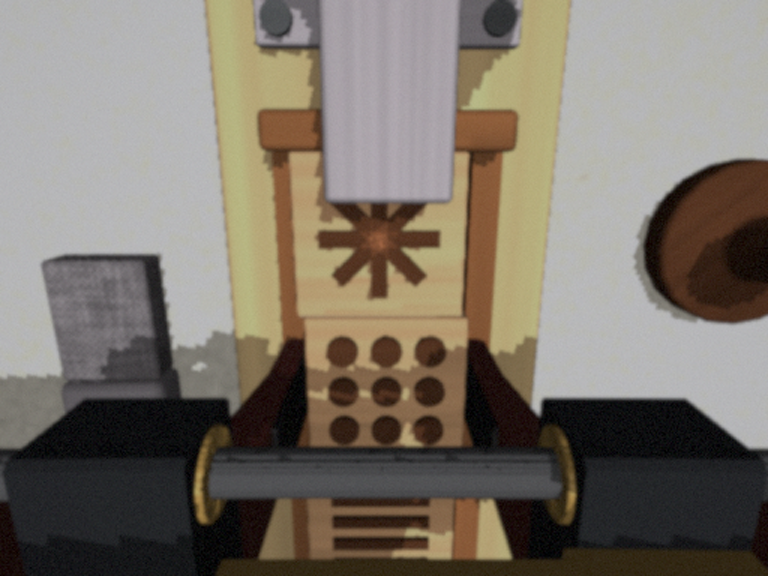

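b is held and has moved part of the way. Its left edge at column 305 is still right of a's edge at 297, so I'll carry it over a little more.

Emit:
carry_out(
  rows=[
    [[0, -0.001, 0], [0, 0, 0], 0.4],
    [[0, -0.001, 0], [0, 0, 0], 0.4],
    [[0, 0, 0], [0, 0, 0], 0.4],
    [[0, 0, 0], [0, 0, 0], 0.4],
  ],
)

```text
t: 8.25
ee_pos: [560.8, -44.2, 34.6]
orientation: [-1.949, -2.463, 0.0]
ft_force: [0.3, 0.1, 1.6]
width: 52.6
```

```bash
python3 w.py w7; python3 f.py
```

```text
8.25 [560.83118142 -44.22108348  34.61670986] [-1.94928747e+00 -2.46337071e+00  2.65585580e-04] [0.31000362 0.1043566  1.63252514] 52.59865206190301 [-9.98421625e-02  6.12158056e-01  1.86270720e+00  3.94555510e-06
  6.67044760e-01 -3.31803480e-01]
phi 1.8027545287082185 psi 0.23195823354149636
-2.8123746803821055 -31.98481631405336
```

View pics/w7.png

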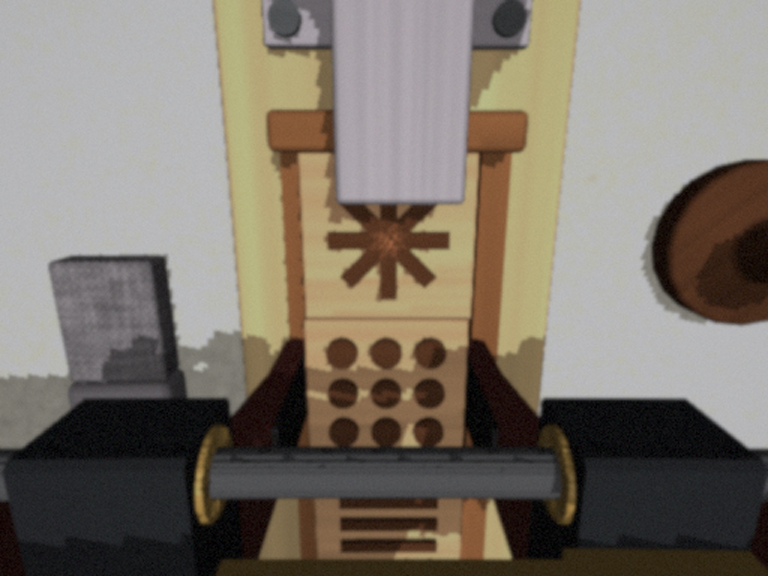

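b now lines up with a: left edges 303 and 305, right edges 470 and 468. I'll release, go round behind c and press the row closed again.

Emit:
carry_out(
  rows=[
    [[0, 0, 0], [0, 0, 0], 0.3],
    [[0, 0, 0], [0, 0, 0], 0.2],
    [[0, 0, -0.01], [0, 0, 0], 0.2],
    [[0, 0, -0.035], [0, 0, 0], 0.2],
    [[-0.02, 0.001, 0], [0, 0, 0], 0.4],
    [[-0.035, 0.001, 0], [0, 0, 0], 0.75],
    [[-0.035, 0, 0], [0, 0, 0], 0.75],
    [[-0.008, 0, 0.01], [0, 0, 0], 0.75],
    [[0, 0, 0.025], [0, 0, 0], 0.75],
    [[0, 0, 0.012], [0, 0, 0], 0.75],
    [[0, 0, 0], [0, 0, 0], 0.75],
  ],
)

```text
t: 9.22
ee_pos: [582.8, -138.3, 30.0]
orientation: [-1.946, -2.459, 0.004]
ft_force: [-1.1, 0.3, -0.8]
width: 27.0
```

Emit:
carry_out(
  rows=[
    [[0.003, 0, 0], [0, 0, 0], 0.75],
    [[0.003, 0, 0], [0, 0, 0], 0.75],
    [[0.002, 0, 0], [0, 0, 0], 0.75],
    [[0.001, 0, 0], [0, 0, 0], 0.75],
    [[0.001, 0, 0], [0, 0, 0], 0.75],
    [[0.001, 0, 0], [0, 0, 0], 0.75],
    [[0.001, 0, 0], [0, 0, 0], 0.75],
  ],
)

```text
t: 9.8
ee_pos: [583.0, -127.3, 33.1]
orientation: [1.949, 2.463, 0.0]
ft_force: [0.2, -2.3, 2.2]
width: 22.3
```

```bash
python3 f.py
```

```text
-0.4468477914973654 -117.98614063141433
```

Emit:
carry_out(
  rows=[
    [[0.001, 0, 0], [0, 0, 0], 0.75],
    [[0.001, 0, 0], [0, 0, 0], 0.75],
    [[0.001, 0, 0], [0, 0, 0], 0.75],
    [[0.001, 0, 0], [0, 0, 0], 0.75],
  ],
)

```text
t: 10.13
ee_pos: [583.6, -127.0, 33.6]
orientation: [1.943, 2.46, -0.002]
ft_force: [2.1, -22.6, 0.7]
width: 21.8
```

```bash
python3 f.py
```

```text
0.22348059880517468 -117.84645486578256
```

Emit:
carry_out(
  rows=[
    [[-0.006, 0, 0], [0, 0, 0], 0.75],
    [[-0.01, 0, 0], [0, 0, 0], 0.75],
    [[-0.004, 0, -0.02], [0, 0, 0], 0.75],
    [[0, 0, -0.03], [0, 0, 0], 0.6],
    [[0, 0, -0.03], [0, 0, 0], 0.6],
    [[0.015, 0, -0.02], [0, 0, 0], 0.6],
    [[0.015, 0, 0], [0, 0, 0], 0.6],
    [[0, 0, 0], [0, 0, 0], 0.6],
    [[0, 0, 0], [0, 0, 0], 0.6],
  ],
)

```text
t: 10.88
ee_pos: [578.7, -113.2, 131.9]
orientation: [-1.947, -2.464, 0.001]
ft_force: [-0.2, -0.4, -0.2]
width: 34.9
```

```bash
python3 w.py w8; python3 f.py; sed -i 's/w5/w8/g;s/(60,90,125,160,200,235,270,295)/(60,90,125,195,235,290)/' d.py; python3 d.py | sed 's/np.float64//g'
```

```text
10.8833 [ 578.74592039 -113.15729647  131.85449597] [-1.94677333e+00 -2.46400707e+00  1.02100666e-03] [-0.19911896 -0.39190901 -0.17115518] 34.923913490478576 [-2.13266820e-01  4.89512484e-01  1.76957338e+00  4.53526660e-07
  8.83985991e-01 -4.46732478e-01]
phi 1.8042612711392647 psi 0.23346579718091184
-1.4987398206970965 -103.59580080550019
60 [(272, (-52.8), (-60.1)), (312, (-34.7), (-39.4)), (328, (-27.5), (-31.2)), (365, (-10.7), (-12.0)), (404, (6.9), (8.2)), (443, (24.6), (28.3)), (466, (35.0), (40.2)), (505, (52.6), (60.3))] 13.0
90 [(274, (-52.8), (-60.0)), (312, (-35.3), (-40.1)), (329, (-27.5), (-31.1)), (379, (-4.4), (-4.8)), (389, (0.2), (0.4)), (442, (24.6), (28.3)), (465, (35.2), (40.4)), (503, (52.6), (60.3))] 0.0
125 [(276, (-52.9), (-60.1)), (314, (-35.0), (-39.8)), (329, (-28.0), (-31.7)), (345, (-20.5), (-23.2)), (362, (-12.5), (-14.0)), (374, (-6.9), (-7.6)), (391, (1.1), (1.5)), (403, (6.8), (8.0)), (421, (15.2), (17.6)), (441, (24.6), (28.3)), (463, (34.9), (40.1)), (501, (52.7), (60.4))] -15.0
195 [(280, (-53.0), (-60.3)), (316, (-35.4), (-40.2)), (325, (-31.0), (-35.2)), (331, (-28.1), (-31.9)), (345, (-21.3), (-24.1)), (364, (-12.0), (-13.5)), (373, (-7.6), (-8.4)), (393, (2.2), (2.7)), (402, (6.6), (7.8)), (421, (15.9), (18.4)), (438, (24.2), (27.8)), (460, (34.9), (40.1)), (497, (53.0), (60.7))] -47.0
235 [(282, (-53.2), (-60.5)), (317, (-35.7), (-40.6)), (328, (-30.2), (-34.3)), (334, (-27.2), (-30.9)), (350, (-19.2), (-21.7)), (419, (15.3), (17.7)), (437, (24.3), (27.9)), (458, (34.8), (39.9)), (494, (52.7), (60.4))] -67.0
290 [(285, (-53.3), (-60.7)), (319, (-35.8), (-40.7)), (336, (-27.0), (-30.7)), (351, (-19.3), (-21.8)), (435, (24.1), (27.7)), (455, (34.4), (39.5)), (490, (52.4), (60.1))] -95.0
```

View pics/w8z.png

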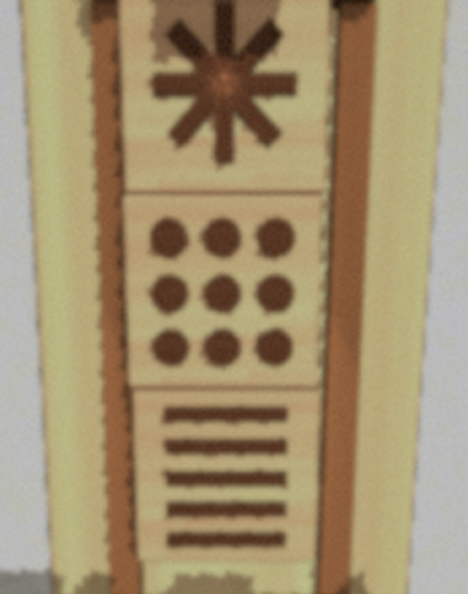

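The row is even: centres across the channel are −1.5, −1.8 and −1.4 mm, with no visible gaps. Now the crank.

Emit:
carry_out(
  rows=[
    [[0, 0, -0.035], [0, 0, 0], 0.45],
    [[0, 0, -0.04], [0, 0, 0], 0.45],
    [[0, 0, -0.04], [0, 0, 0], 0.45],
    [[0.034, -0.0125, 0], [0, 0, 0], 0.45],
    [[0.034, -0.0125, 0], [0, 0, 0], 0.45],
    [[0.034, -0.0125, 0], [0, 0, 0], 0.45],
    [[0.034, -0.0125, 0], [0, 0, 0], 0.45],
    [[0.034, -0.0125, 0], [0, 0, 0], 0.45],
    [[0.034, -0.0125, 0], [0, 0, 0], 0.45],
    [[0.034, -0.0125, 0], [0, 0, 0], 0.45],
    [[0, 0, 0], [0, 0, 0.12], 0.45],
    [[0, 0, 0], [0, 0, 0.12], 0.45],
  ],
)

```text
t: 11.93
ee_pos: [438.2, 98.8, 246.4]
orientation: [-2.232, -2.209, 0.003]
ft_force: [-0.5, 0.3, 0.3]
width: 48.5
```

Emit:
carry_out(
  rows=[
    [[0, 0, 0], [0, 0, 0.12], 0.45],
    [[0, 0, 0], [0, 0, 0.12], 0.45],
    [[0, 0, 0], [0, 0, 0.12], 0.45],
    [[0, 0, 0], [0, 0, 0.12], 0.45],
    [[0, 0, 0], [0, 0, 0.12], 0.45],
    [[0, 0, 0], [0, 0, 0.12], 0.45],
    [[0, 0, 0], [0, 0, 0.12], 0.45],
    [[0, 0, 0], [0, 0, 0.12], 0.45],
    [[0, 0, 0], [0, 0, 0.12], 0.45],
    [[0, 0, 0], [0, 0, 0.12], 0.45],
    [[0, 0, 0], [0, 0, 0.12], 0.45],
    [[0, 0, 0], [0, 0, 0.12], 0.45],
  ],
)

```text
t: 12.93
ee_pos: [439.4, 97.2, 246.3]
orientation: [3.136, 0.183, -0.004]
ft_force: [-0.1, 0.2, 0.4]
width: 48.2
```

Emit:
carry_out(
  rows=[
    [[0, 0, 0], [0, 0, 0.12], 0.45],
    [[0, 0, 0], [0, 0, 0], 0.45],
    [[0, 0, 0], [0, 0, 0], 0.45],
  ],
)

```text
t: 13.18
ee_pos: [439.4, 97.3, 246.7]
orientation: [3.141, 0.01, -0.003]
ft_force: [0.6, 0.4, -0.3]
width: 48.6
```

```bash
python3 w.py w9; python3 f.py
```

```text
13.1833 [439.44272907  97.30377865 246.67953274] [ 3.14113333e+00  9.57413856e-03 -3.11318341e-03] [ 0.58662168  0.42822    -0.28236942] 48.58917426503127 [ 1.91511079e-01  1.30602911e-01  1.97648838e+00 -7.43400296e-05
  1.03653149e+00  1.75624937e+00]
phi 0.00609552476251609 psi -1.5646999349353095
-88.12316573467558 133.84428413202434
```

View pics/w9.png

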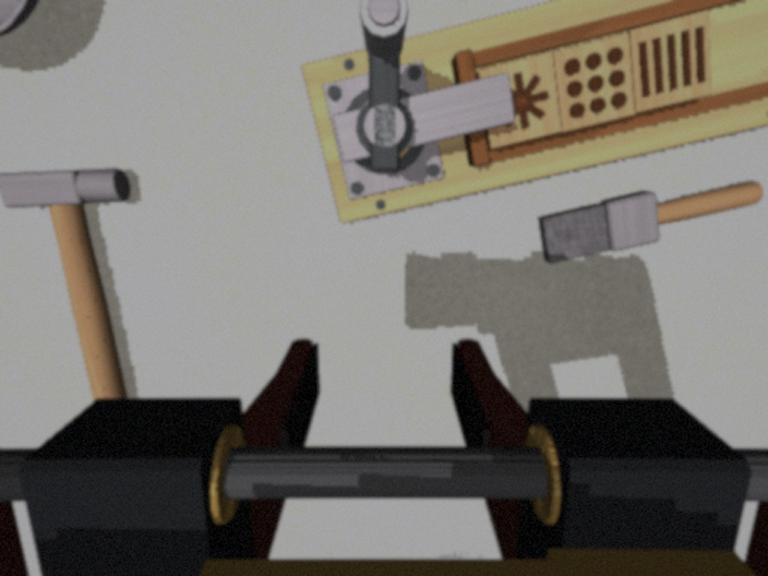

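The wrist view shows the grip top at (383,11), the hub at (386,125) and the board's far end corners at (303,66) and (343,221). The row is still closed.

```bash
python3 - <<'E'
from h import *
z=lambda p:(np.array(p)+.5)/1.5-.5
w=cam('wrist',dict(np.load('w9.npz')))
for zz in (165,167,169): print('grip top',zz,onz(w,z([[383,11]]),zz))
print('hub',onz(w,z([[386,125]]),112))
c=onz(w,z([[303,66],[343,221]]),20);print(c)
th=.2334;u=np.array([-np.sin(th),np.cos(th)]);d=c[0]-c[1];print('th',np.arctan2(d[1],d[0]),np.hypot(*d[:2]))
m=c.mean(0)[:2];print('axis',m-50*u,'origin',m-165*u)
E
```

```text
grip top 165 [[575.47698026  98.80715497 165.        ]]
grip top 167 [[574.96491321  98.80094759 167.        ]]
grip top 169 [[574.45284617  98.79474021 169.        ]]
hub [[530.72191304  96.98970563 112.        ]]
[[576.55783108 157.96311467  20.        ]
 [463.27374549 130.78896095  20.        ]]
th 0.23542790114475454 116.49771962520666
axis [531.48012155  95.73175555] origin [558.07808804 -16.15009364]
```

Emit:
carry_out(
  rows=[
    [[0.025, 0, 0], [0, 0, 0], 0.45],
    [[0.035, -0.0012, 0], [0, 0, 0], 0.45],
    [[0.035, 0, 0], [0, 0, 0], 0.45],
    [[0.03, 0, 0], [0, 0, 0], 0.45],
    [[0.0106, 0, 0.01], [0, 0, 0], 0.45],
    [[0, 0, 0.03], [0, 0, 0], 0.45],
    [[0, 0, 0.035], [0, 0, 0], 0.5],
    [[0, 0, 0.03], [0, 0, 0], 0.5],
    [[0, 0, 0.015], [0, 0, 0], 0.55],
    [[0, 0, 0.0047], [0, 0, 0], 0.6],
    [[0, 0, 0], [0, 0, 0], 0.65],
    [[0, 0, 0], [0, 0, 0], 0.7],
  ],
)

```text
t: 14.23
ee_pos: [575.8, 99.3, 123.5]
orientation: [-3.142, -0.006, -0.001]
ft_force: [0.7, 0.2, 0.3]
width: 27.8
```

Emit:
carry_out(
  rows=[
    [[0, 0, 0], [0, 0, 0], 0.72],
    [[0, 0, 0], [0, 0, 0], 0.72],
  ],
)

```text
t: 14.4
ee_pos: [576.3, 99.4, 124.5]
orientation: [-3.141, -0.005, -0.004]
ft_force: [-0.2, -0.2, 0.4]
width: 24.6
```

```bash
python3 w.py w10; python3 f.py
```

```text
14.4 [576.29196018  99.4012882  124.50117395] [-3.14119034 -0.00523528 -0.00420768] [-0.18114466 -0.24763517  0.38198608] 24.611699296773164 [ 1.50456831e-01  4.92364974e-01  1.78724127e+00 -8.41836833e-06
  8.59278409e-01  1.71792534e+00]
phi 0.003332782325877341 psi -1.5674624975990894
45.29047954616538 104.17544861885017
```

View pics/w10.png

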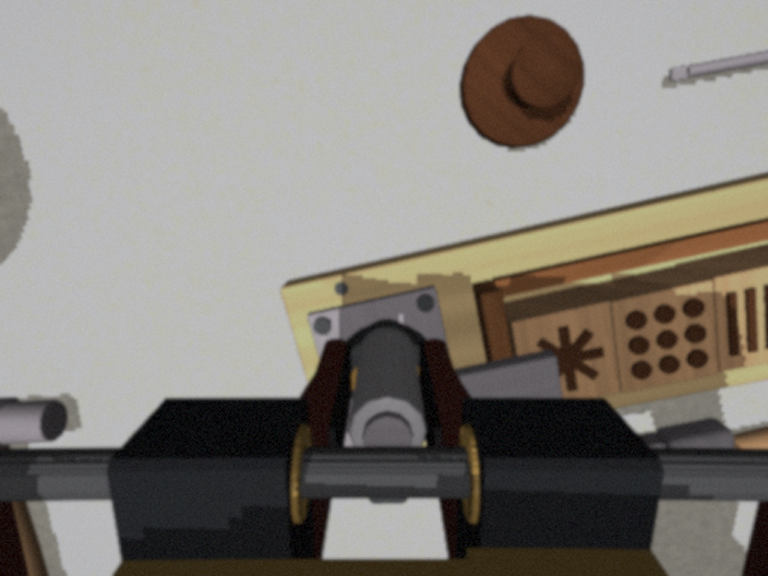

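The sleeve stands between the open pads, its top at (388,430). I'll turn backward with a loose cage and the jaws tangential, so the screw is free to drop.

Emit:
carry_out(
  rows=[
    [[-0.0001, -0.0023, 0], [0, 0, -0.05], 0.73],
    [[-0.0002, -0.0045, -0.0001], [0, 0, -0.1], 0.73],
    [[-0.0002, -0.0045, -0.0001], [0, 0, -0.1], 0.73],
    [[-0.0002, -0.0045, -0.0001], [0, 0, -0.1], 0.73],
    [[-0.0002, -0.0045, -0.0001], [0, 0, -0.1], 0.73],
    [[-0.0002, -0.0045, -0.0001], [0, 0, -0.1], 0.73],
    [[-0.0002, -0.0045, -0.0001], [0, 0, -0.1], 0.73],
    [[-0.0002, -0.0045, -0.0001], [0, 0, -0.1], 0.73],
    [[-0.0002, -0.0045, -0.0001], [0, 0, -0.1], 0.73],
    [[-0.0001, -0.0023, -0.0001], [0, 0, -0.05], 0.73],
    [[0, 0, 0], [0, 0, 0], 0.73],
  ],
)

```text
t: 15.37
ee_pos: [558.7, 134.9, 125.0]
orientation: [2.825, 1.373, 0.003]
ft_force: [0.6, -0.3, -0.4]
width: 23.8
```

```bash
cat > g.py <<'E'
import sys
from h import *
o=readout.get_obs(); im=imaging.get_image('wrist')[:,:,::-1]; n=sys.argv[1]
cv2.imwrite(f"pics/{n}.png",cv2.resize(im[190:340,150:370],(770,525),interpolation=cv2.INTER_CUBIC))
M=grip_tool(o);ax=np.array([530.8,97.]);g=o['ee_pos'][:2]-ax
print(round(o['t'],2),o['ee_pos'].round(1),o['ft_force'].round(1),round(o['width'],1),'q6',o['qpos'][5].round(3))
print('phi',np.arctan2(M[1,0],M[0,0]).round(3),'pos ang',np.arctan2(g[1],g[0]).round(3),'r',np.hypot(*g).round(1),'tilt',M[:,2].round(3))
E
python3 g.py g1
```

```text
15.37 [558.7 134.9 125. ] [ 0.6 -0.3 -0.4] 23.8 q6 0.882
phi 0.905 pos ang 0.936 r 47.1 tilt [ 0.002  0.    -1.   ]
```

View pics/g1.png

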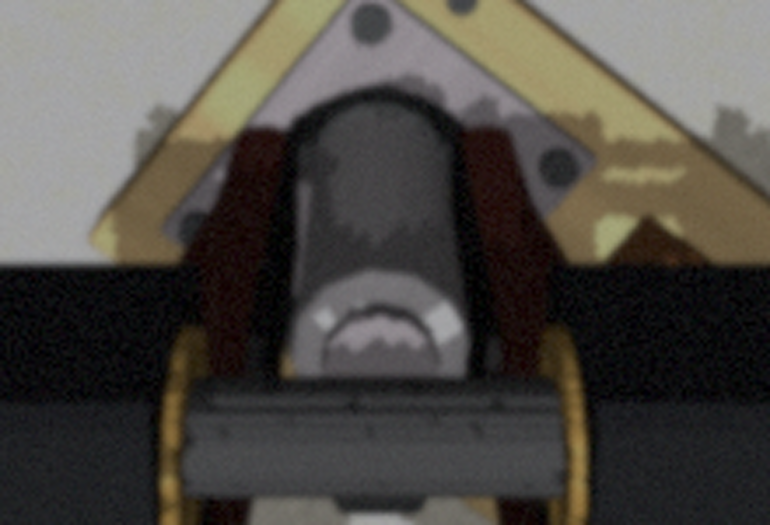

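Emit:
carry_out(
  rows=[
    [[-0.0002, -0.0045, -0.0001], [0, 0, -0.1], 0.73],
    [[-0.0002, -0.0045, -0.0001], [0, 0, -0.1], 0.73],
    [[-0.0002, -0.0045, -0.0001], [0, 0, -0.1], 0.73],
    [[-0.0002, -0.0045, -0.0002], [0, 0, -0.1], 0.73],
    [[0, 0, 0], [0, 0, 0], 0.73],
  ],
)

```text
t: 15.83
ee_pos: [542.1, 142.9, 124.8]
orientation: [2.496, 1.907, 0.001]
ft_force: [0.2, 0.5, -0.5]
width: 23.8
```

```bash
cat >> g.py <<'E'
G=cv2.GaussianBlur(im.astype(np.float32).mean(2),(0,0),1.0)
c=G[:,248:266].mean(1);d=np.gradient(c);r=np.arange(240,296);k=r[np.argmax(d[240:296])];print('top edge row',k,'grad',d[k].round(1), 'prof',c[244:300:4].round(0).astype(int))
s=imaging.get_image('side')[:,:,::-1];cv2.imwrite(f"pics/{n}s.png",cv2.resize(s[150:270,190:340],None,fx=5,fy=5,interpolation=cv2.INTER_CUBIC))
E
python3 g.py g2
```

```text
15.83 [542.1 142.9 124.8] [ 0.2  0.5 -0.5] 23.8 q6 0.503
phi 1.305 pos ang 1.329 r 47.3 tilt [ 0.001  0.    -1.   ]
top edge row 282 grad 17.3 prof [ 67  68  68  64  54  49  72 112 105  63 120 130  96  71]
```

View pics/g2.png

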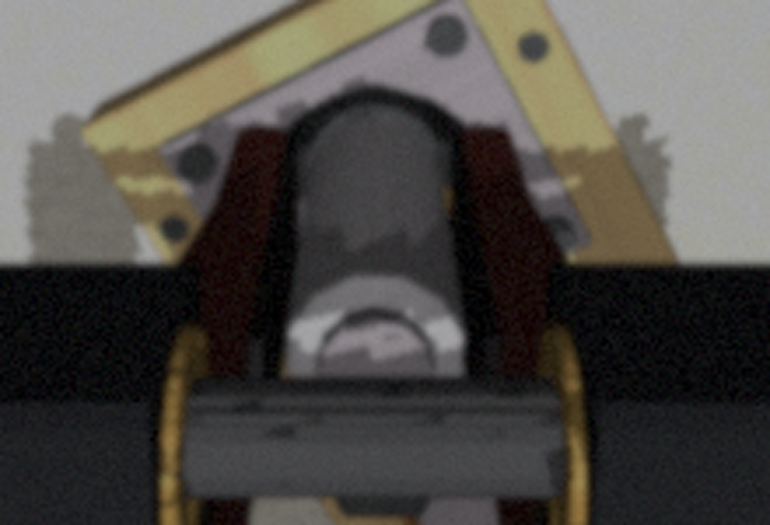

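View pics/g2s.png

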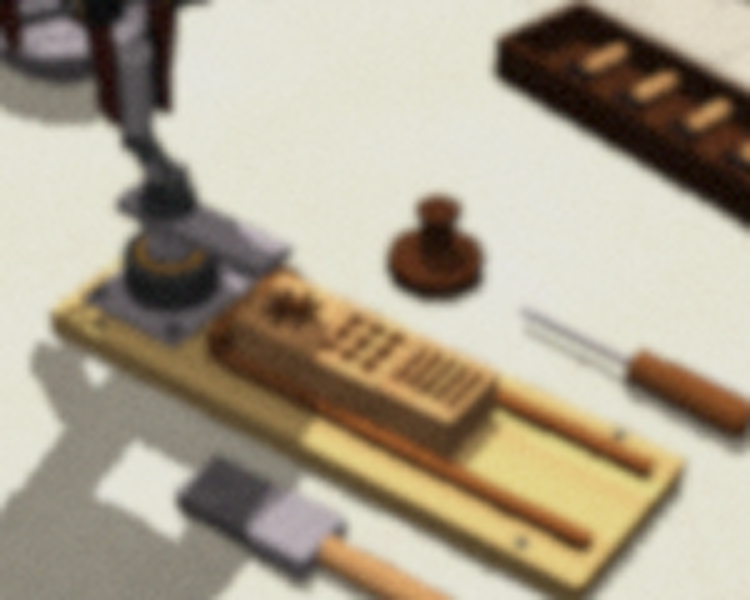

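Emit:
carry_out(
  rows=[
    [[-0.0002, -0.0045, -0.0001], [0, 0, -0.1], 0.73],
    [[-0.0002, -0.0045, -0.0001], [0, 0, -0.1], 0.73],
    [[-0.0002, -0.0045, -0.0002], [0, 0, -0.1], 0.73],
    [[0, 0, 0], [0, 0, 0], 0.73],
  ],
)

```text
t: 16.27
ee_pos: [528.6, 144.4, 124.9]
orientation: [-2.185, -2.257, 0.0]
ft_force: [-0.5, -0.7, 0.5]
width: 23.8
```

```bash
sed -i "s/^c=G.*/c=G[:,248:266].mean(1);rr=np.arange(250,296);x=c[250:296];i=np.argmax((x[1:]>80)\&(x[:-1]<=80));print('edge',(rr[i]+(80-x[i])\/(x[i+1]-x[i])).round(2),c[252:292:3].round(0).astype(int))/" g.py
python3 g.py g3
```

```text
16.27 [528.6 144.4 124.9] [-0.5 -0.7  0.5] 23.8 q6 0.213
phi 1.603 pos ang 1.617 r 47.5 tilt [-0.  0. -1.]
edge 269.54 [ 51  49  48  49  48  51  88 112 129 108  83 124  98  83]
```

Emit:
carry_out(
  rows=[
    [[-0.0002, -0.0045, -0.0001], [0, 0, -0.1], 0.73],
    [[-0.0002, -0.0045, -0.0002], [0, 0, -0.1], 0.73],
    [[0, 0, 0], [0, 0, 0], 0.73],
  ],
)

```text
t: 16.62
ee_pos: [519.7, 143.2, 125.1]
orientation: [-1.95, -2.463, 0.0]
ft_force: [-0.2, 0.3, 0.0]
width: 23.9
```

```bash
python3 g.py g4
```

```text
16.62 [519.7 143.2 125.1] [-0.2  0.3  0. ] 23.9 q6 0.015
phi 1.802 pos ang 1.807 r 47.6 tilt [-0. -0. -1.]
edge 269.84 [ 49  49  49  49  49  51  83 128 145 112  65  83  86  84]
```

View pics/g4.png

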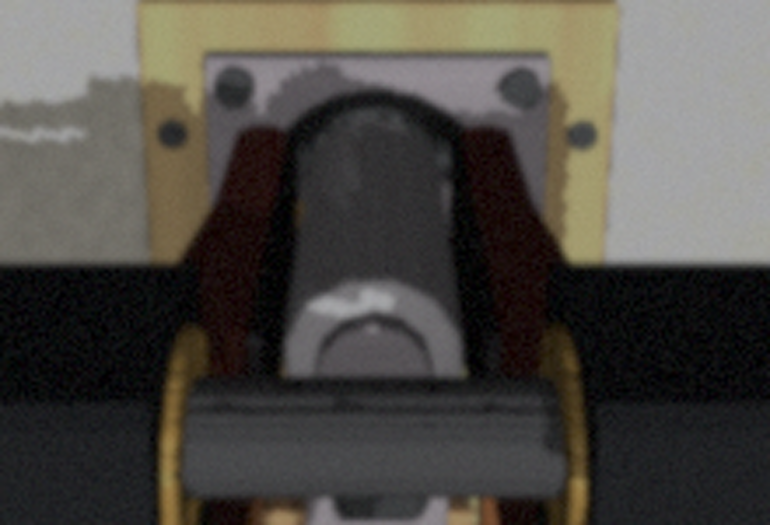

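No drop yet: the top edge is steady at row 269.8. I'll carry on in small steps.

Emit:
carry_out(
  rows=[
    [[-0.0002, -0.0045, -0.0001], [0, 0, -0.1], 0.73],
    [[-0.0002, -0.0045, -0.0002], [0, 0, -0.1], 0.73],
    [[0, 0, 0], [0, 0, 0], 0.73],
  ],
)

```text
t: 16.97
ee_pos: [511.2, 140.3, 125.3]
orientation: [-1.695, -2.645, 0.001]
ft_force: [-0.1, 0.3, 0.7]
width: 24.1
```

```bash
python3 g.py g5
```

```text
16.97 [511.2 140.3 125.3] [-0.1  0.3  0.7] 24.1 q6 -0.186
phi 2.002 pos ang 1.996 r 47.6 tilt [-0.001 -0.    -1.   ]
edge 269.98 [ 50  50  49  50  50  52  80 113 113  92  58  79  88  86]
```

Emit:
carry_out(
  rows=[
    [[-0.0002, -0.0045, -0.0001], [0, 0, -0.1], 0.73],
    [[-0.0002, -0.0045, -0.0002], [0, 0, -0.1], 0.73],
    [[0, 0, 0], [0, 0, 0], 0.73],
  ],
)

```text
t: 17.32
ee_pos: [503.4, 135.8, 125.6]
orientation: [-1.422, -2.801, 0.001]
ft_force: [-0.1, 0.3, -0.6]
width: 23.5
```

```bash
python3 g.py g6
```

```text
17.32 [503.4 135.8 125.6] [-0.1  0.3 -0.6] 23.5 q6 -0.39
phi 2.202 pos ang 2.186 r 47.5 tilt [-0.001 -0.    -1.   ]
edge 269.77 [ 51  51  51  51  52  53  83 115 114  91  59  82  89  87]
```

Emit:
carry_out(
  rows=[
    [[-0.0002, -0.0045, -0.0001], [0, 0, -0.1], 0.73],
    [[-0.0002, -0.0045, -0.0002], [0, 0, -0.1], 0.73],
    [[0, 0, 0], [0, 0, 0], 0.73],
  ],
)

```text
t: 17.67
ee_pos: [496.5, 129.7, 125.9]
orientation: [-1.135, -2.928, 0.001]
ft_force: [0.2, 0.1, 0.2]
width: 23.7
```

```bash
python3 g.py g7
```

```text
17.67 [496.5 129.7 125.9] [0.2 0.1 0.2] 23.7 q6 -0.599
phi 2.402 pos ang 2.38 r 47.4 tilt [-0.001 -0.    -1.   ]
edge 261.01 [ 53  53  54  80 117 118  93  68  87  91  90  90  88  87]
```

View pics/g7.png

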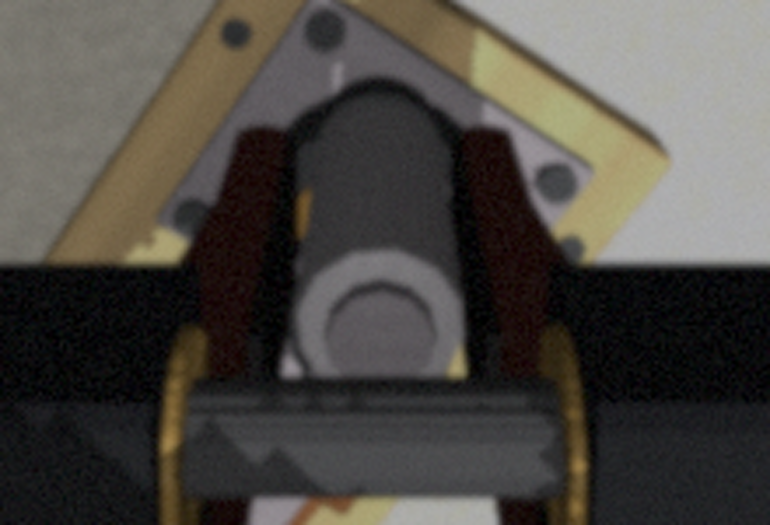

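View pics/g7s.png

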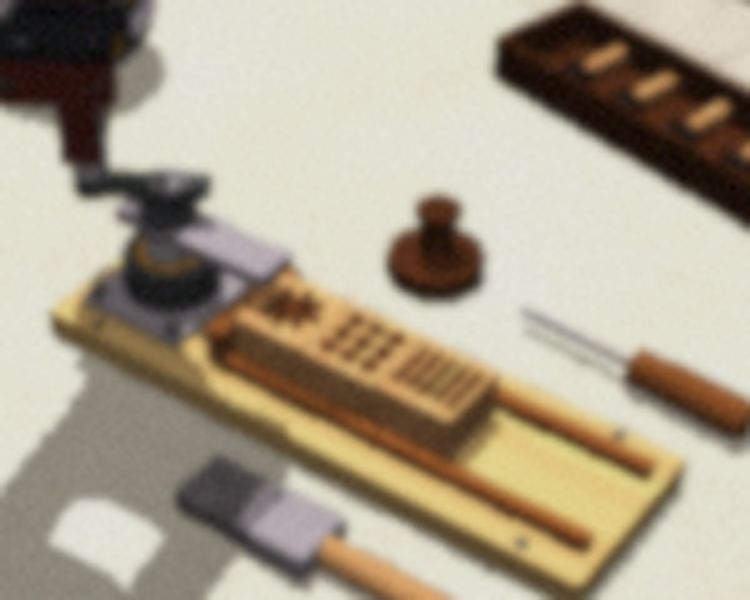

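The drop is confirmed. The sleeve top moved up from row 272 to 250 in the crop with the tool still, and the toe bar is lower in the side view. It came between tool angles 2.19 and 2.38. I'll locate the sleeve and the axis for the forward turn.

```bash
python3 - <<'E'
from h import *
o=readout.get_obs()
print(o['ee_pos'],o['ft_force'])
w=cam('wrist',o)
for c in ([380,325],[382,324]): print(onz(w,[[(c[0]+.5)/3.5-.5+150,(c[1]+.5)/3.5-.5+190]],163))
pts=np.array([(576.3,99.4),(558.7,134.9),(542.1,142.9),(528.6,144.4),(519.7,143.2),(511.2,140.3),(503.4,135.8),(496.5,129.7)])
f=lambda q:np.hypot(*(pts-q[:2]).T)-q[2]
print(least_squares(f,[530,98,45]).x)
E
```

```text
[497.02358429 129.98911773 125.99103715] [-0.46309938 -0.54094843  0.37779919]
[[497.80022892 130.00270993 163.        ]]
[[497.86662547 130.28096028 163.        ]]
[530.34938476  98.48351082  46.0051629 ]
```

Emit:
carry_out(
  rows=[
    [[0, 0, 0.002], [0, 0, 0], 0.73],
    [[0, 0, 0.003], [0, 0, 0], 0.73],
    [[0, 0, 0], [0, 0, 0], 0.74],
    [[0, 0, 0], [0, 0, 0], 0.76],
    [[0, 0, 0], [0, 0, 0], 0.8],
    [[0, 0, 0], [0, 0, 0], 0.8],
    [[0, 0, 0], [0, 0, 0], 0.8],
  ],
)

```text
t: 18.35
ee_pos: [496.9, 129.9, 120.8]
orientation: [-1.135, -2.93, 0.0]
ft_force: [2.3, -0.4, -4.8]
width: 21.9
```

```bash
python3 g.py h1; cat > k.py <<'E'
import numpy as np,sys
B0,tot,n,r=map(float,sys.argv[1:5]); n=int(n); B=B0+tot*np.arange(n+1)/n
X=(r*np.cos(B)).round(1);Y=(-r*np.sin(B)).round(1)
Z=(-(B-B0)/2/np.pi*8).round(1)
for i in range(n): print(i,(X[i+1]-X[i]).round(1),(Y[i+1]-Y[i]).round(1),(Z[i+1]-Z[i]).round(1))
E
python3 k.py -0.033 -6.3 63 45
```

```text
18.35 [496.9 129.9 120.8] [ 2.3 -0.4 -4.8] 21.9 q6 -0.599
phi 2.403 pos ang 2.371 r 47.2 tilt [-0. -0. -1.]
edge 266.59 [ 53  53  53  53  54  87 118 117  90  63  87  91  89  89]
0 -0.4 4.5 0.1
1 -0.8 4.4 0.2
2 -1.3 4.3 0.1
3 -1.7 4.2 0.1
4 -2.0 4.0 0.1
5 -2.5 3.7 0.2
6 -2.9 3.5 0.1
7 -3.1 3.2 0.1
8 -3.5 2.9 0.1
9 -3.7 2.4 0.2
10 -4.0 2.2 0.1
11 -4.2 1.7 0.1
12 -4.3 1.2 0.2
13 -4.4 0.9 0.1
14 -4.5 0.4 0.1
15 -4.5 -0.1 0.1
16 -4.5 -0.5 0.2
17 -4.4 -0.9 0.1
18 -4.2 -1.4 0.1
19 -4.2 -1.8 0.1
20 -3.9 -2.2 0.2
21 -3.7 -2.6 0.1
22 -3.4 -3.0 0.1
23 -3.1 -3.2 0.2
24 -2.7 -3.6 0.1
25 -2.4 -3.8 0.1
26 -2.0 -4.0 0.1
27 -1.6 -4.2 0.2
28 -1.1 -4.4 0.1
29 -0.7 -4.4 0.1
30 -0.3 -4.5 0.1
31 0.2 -4.5 0.2
32 0.6 -4.5 0.1
33 1.1 -4.3 0.1
34 1.5 -4.3 0.2
35 1.9 -4.0 0.1
36 2.3 -3.9 0.1
37 2.7 -3.6 0.1
38 3.1 -3.3 0.2
39 3.3 -3.0 0.1
40 3.7 -2.7 0.1
41 3.8 -2.2 0.1
42 4.1 -1.9 0.2
43 4.3 -1.5 0.1
44 4.4 -1.0 0.1
45 4.4 -0.6 0.2
46 4.5 -0.1 0.1
47 4.5 0.3 0.1
48 4.4 0.8 0.1
49 4.4 1.2 0.2
50 4.2 1.6 0.1
51 4.0 2.1 0.1
52 3.8 2.4 0.1
53 3.5 2.8 0.2
54 3.2 3.1 0.1
55 2.9 3.5 0.1
56 2.6 3.7 0.2
57 2.1 3.9 0.1
58 1.8 4.2 0.1
59 1.3 4.3 0.1
60 0.9 4.4 0.2
61 0.4 4.4 0.1
62 0.0 4.5 0.1
```

Closed width is 21.9 mm, so the sleeve is gripped. Now forward with a fixed heading, sinking with the thread.

Emit:
carry_out(
  rows=[
    [[-0.0004, 0.0045, 0.0003], [0, 0, 0], 0.8],
    [[-0.0008, 0.0044, 0.0002], [0, 0, 0], 0.8],
    [[-0.0013, 0.0043, 0.0001], [0, 0, 0], 0.8],
    [[-0.0017, 0.0042, 0.0001], [0, 0, 0], 0.8],
    [[-0.002, 0.004, 0.0001], [0, 0, 0], 0.8],
    [[-0.0025, 0.0037, 0.0002], [0, 0, 0], 0.8],
  ],
)

```text
t: 18.95
ee_pos: [520.2, 143.2, 119.8]
orientation: [-1.134, -2.929, 0.0]
ft_force: [-4.4, 0.3, -1.2]
width: 21.8
```

```bash
sed -i 's/530.8,97\./530.2,98.5/' g.py; python3 g.py h2
```

```text
18.95 [520.2 143.2 119.8] [-4.4  0.3 -1.2] 21.8 q6 -0.586
phi 2.403 pos ang 1.791 r 45.8 tilt [-0.001  0.    -1.   ]
edge 266.25 [ 53  53  53  53  56  93 119 117  86  64  87  91  91  90]
```

View pics/h2.png

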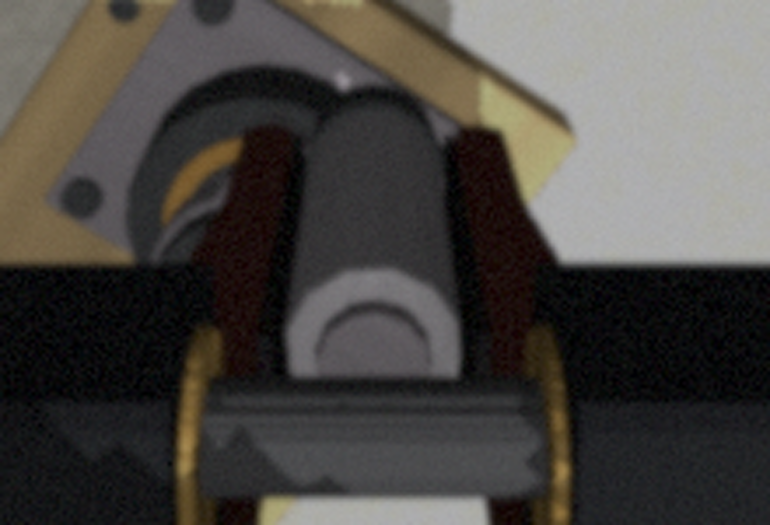

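Going well, with low forces and the sleeve firmly held. I'll continue the circle.

Emit:
carry_out(
  rows=[
    [[-0.0029, 0.0035, 0.0001], [0, 0, 0], 0.8],
    [[-0.0031, 0.0032, 0.0001], [0, 0, 0], 0.8],
    [[-0.0035, 0.0029, 0.0001], [0, 0, 0], 0.8],
    [[-0.0037, 0.0024, 0.0002], [0, 0, 0], 0.8],
    [[-0.004, 0.0022, 0.0001], [0, 0, 0], 0.8],
    [[-0.0042, 0.0017, 0.0001], [0, 0, 0], 0.8],
    [[-0.0043, 0.0012, 0.0002], [0, 0, 0], 0.8],
    [[-0.0044, 0.0009, 0.0001], [0, 0, 0], 0.8],
    [[-0.0045, 0.0004, 0.0001], [0, 0, 0], 0.8],
    [[-0.0045, -0.0001, 0.0001], [0, 0, 0], 0.8],
  ],
)

```text
t: 19.88
ee_pos: [562.5, 130.2, 118.8]
orientation: [1.134, 2.929, 0.002]
ft_force: [0.6, 5.7, -5.5]
width: 21.5
```

```bash
python3 g.py h3
```

```text
19.88 [562.5 130.2 118.8] [ 0.6  5.7 -5.5] 21.5 q6 -0.626
phi 2.403 pos ang 0.776 r 45.2 tilt [ 0.001  0.001 -1.   ]
edge 266.06 [ 57  57  57  56  60  96 126 124  93  67  91  96  95  95]
```

Emit:
carry_out(
  rows=[
    [[-0.0045, -0.0005, 0.0002], [0, 0, 0], 0.8],
    [[-0.0044, -0.0009, 0.0001], [0, 0, 0], 0.8],
    [[-0.0042, -0.0014, 0.0001], [0, 0, 0], 0.8],
    [[-0.0042, -0.0018, 0.0001], [0, 0, 0], 0.8],
    [[-0.0039, -0.0022, 0.0002], [0, 0, 0], 0.8],
    [[-0.0037, -0.0026, 0.0001], [0, 0, 0], 0.8],
    [[-0.0034, -0.003, 0.0001], [0, 0, 0], 0.8],
    [[-0.0031, -0.0032, 0.0002], [0, 0, 0], 0.8],
    [[-0.0027, -0.0036, 0.0001], [0, 0, 0], 0.8],
    [[-0.0024, -0.0038, 0.0001], [0, 0, 0], 0.8],
  ],
)

```text
t: 20.82
ee_pos: [573.2, 87.6, 117.5]
orientation: [1.134, 2.929, 0.0]
ft_force: [3.8, 0.3, -6.7]
width: 21.7
```

```bash
python3 g.py h4
```

```text
20.82 [573.2  87.6 117.5] [ 3.8  0.3 -6.7] 21.7 q6 -0.7
phi 2.403 pos ang -0.248 r 44.4 tilt [ 0.001 -0.    -1.   ]
edge 266.27 [ 57  57  58  58  59  92 127 127  99  66  92  98  97  95]
```

View pics/h4.png

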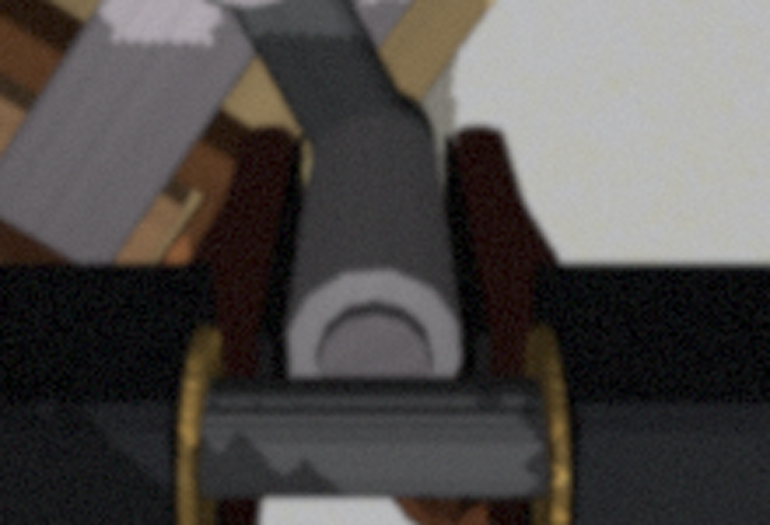

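Emit:
carry_out(
  rows=[
    [[-0.002, -0.004, 0.0004], [0, 0, 0], 0.8],
    [[-0.0016, -0.0042, 0.0004], [0, 0, 0], 0.8],
    [[-0.0011, -0.0044, 0.0003], [0, 0, 0], 0.8],
    [[-0.0007, -0.0044, 0.0001], [0, 0, 0], 0.8],
    [[-0.0003, -0.0045, 0.0001], [0, 0, 0], 0.8],
    [[0.0002, -0.0045, 0.0002], [0, 0, 0], 0.8],
    [[0.0006, -0.0045, 0.0001], [0, 0, 0], 0.8],
    [[0.0011, -0.0043, 0.0001], [0, 0, 0], 0.8],
    [[0.0015, -0.0043, 0.0002], [0, 0, 0], 0.8],
    [[0.0019, -0.004, 0.0001], [0, 0, 0], 0.8],
  ],
)

```text
t: 21.75
ee_pos: [544.1, 56.4, 115.8]
orientation: [1.135, 2.929, 0.002]
ft_force: [2.5, 7.1, 2.0]
width: 21.6
```

```bash
python3 g.py h5
```

```text
21.75 [544.1  56.4 115.8] [2.5 7.1 2. ] 21.6 q6 -0.751
phi 2.402 pos ang -1.252 r 44.3 tilt [ 0.001  0.001 -1.   ]
edge 265.78 [ 60  59  60  60  62 101 132 130  96  70  97 101 100  98]
```

Emit:
carry_out(
  rows=[
    [[0.0023, -0.0039, 0.0001], [0, 0, 0], 0.8],
    [[0.0027, -0.0036, 0.0001], [0, 0, 0], 0.8],
    [[0.0031, -0.0033, 0.0002], [0, 0, 0], 0.8],
    [[0.0033, -0.003, 0.0001], [0, 0, 0], 0.8],
    [[0.0037, -0.0027, 0.0001], [0, 0, 0], 0.8],
    [[0.0038, -0.0022, 0.0001], [0, 0, 0], 0.8],
    [[0.0041, -0.0019, 0.0002], [0, 0, 0], 0.8],
    [[0.0043, -0.0015, 0.0001], [0, 0, 0], 0.8],
    [[0.0044, -0.001, 0.0001], [0, 0, 0], 0.8],
    [[0.0044, -0.0006, 0.0002], [0, 0, 0], 0.8],
  ],
)

```text
t: 22.68
ee_pos: [502.9, 63.1, 114.8]
orientation: [1.133, 2.927, 0.003]
ft_force: [7.5, 3.7, -1.8]
width: 21.6
```

```bash
python3 g.py h6
```

```text
22.68 [502.9  63.1 114.8] [ 7.5  3.7 -1.8] 21.6 q6 -0.731
phi 2.403 pos ang -2.227 r 44.7 tilt [ 0.004  0.    -1.   ]
edge 266.28 [ 59  59  59  59  60  92 129 129 102  68  93  99  99  98]
```

View pics/h6.png

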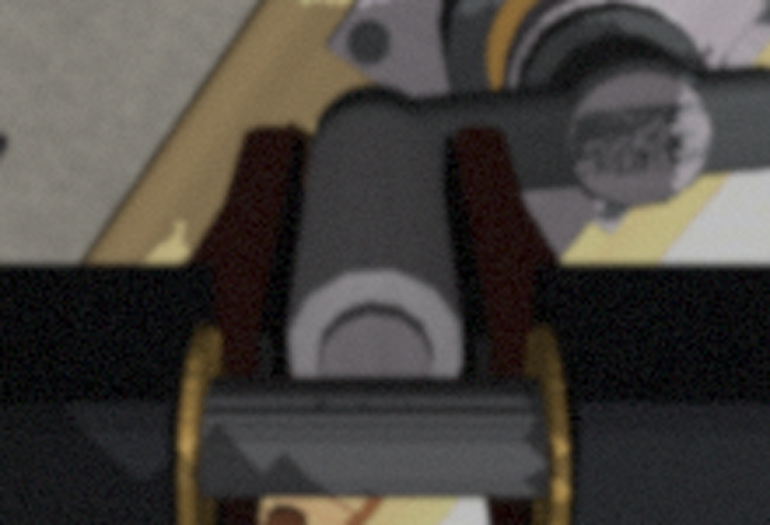

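Emit:
carry_out(
  rows=[
    [[0.0045, -0.0001, 0.0001], [0, 0, 0], 0.8],
    [[0.0045, 0.0003, 0.0001], [0, 0, 0], 0.8],
    [[0.0044, 0.0008, 0.0001], [0, 0, 0], 0.8],
    [[0.0044, 0.0012, 0.0002], [0, 0, 0], 0.8],
    [[0.0042, 0.0016, 0.0001], [0, 0, 0], 0.8],
    [[0.004, 0.0021, 0.0001], [0, 0, 0], 0.8],
    [[0.0038, 0.0024, 0.0001], [0, 0, 0], 0.8],
    [[0.0035, 0.0028, 0.0002], [0, 0, 0], 0.8],
    [[0.0032, 0.0031, 0.0001], [0, 0, 0], 0.8],
    [[0.0029, 0.0035, 0.0001], [0, 0, 0], 0.8],
    [[0.0026, 0.0037, 0.0002], [0, 0, 0], 0.8],
  ],
)

```text
t: 23.7
ee_pos: [485.3, 106.1, 113.2]
orientation: [1.133, 2.929, -0.002]
ft_force: [4.3, -5.9, 2.9]
width: 21.5
```

```bash
python3 g.py h7
```

```text
23.7 [485.3 106.1 113.2] [ 4.3 -5.9  2.9] 21.5 q6 -0.638
phi 2.404 pos ang 2.975 r 45.5 tilt [ 0.001 -0.002 -1.   ]
edge 266.92 [ 54  54  54  55  55  81 119 119  98  62  85  93  91  91]
```

Emit:
carry_out(
  rows=[
    [[0.0021, 0.0039, 0.0001], [0, 0, 0], 0.8],
    [[0.0018, 0.0042, 0.0001], [0, 0, 0], 0.8],
    [[0.0013, 0.0043, 0.0001], [0, 0, 0], 0.8],
    [[0.0009, 0.0044, 0.0002], [0, 0, 0], 0.8],
    [[0.0004, 0.0044, 0.0001], [0, 0, 0], 0.8],
    [[0, 0.0045, 0.0001], [0, 0, 0], 0.8],
    [[0, 0, 0], [0, 0, 0], 0.8],
    [[0, 0, 0], [0, 0, 0], 0.8],
  ],
)

```text
t: 24.47
ee_pos: [497.3, 130.4, 112.4]
orientation: [-1.134, -2.93, -0.0]
ft_force: [-0.1, 2.4, 5.5]
width: 21.6
```

```bash
python3 g.py h8
```

```text
24.47 [497.3 130.4 112.4] [-0.1  2.4  5.5] 21.6 q6 -0.599
phi 2.403 pos ang 2.372 r 45.8 tilt [-0.  0. -1.]
edge 266.64 [ 53  52  53  53  55  86 117 117  91  62  86  91  89  89]
```

View pics/h8.png

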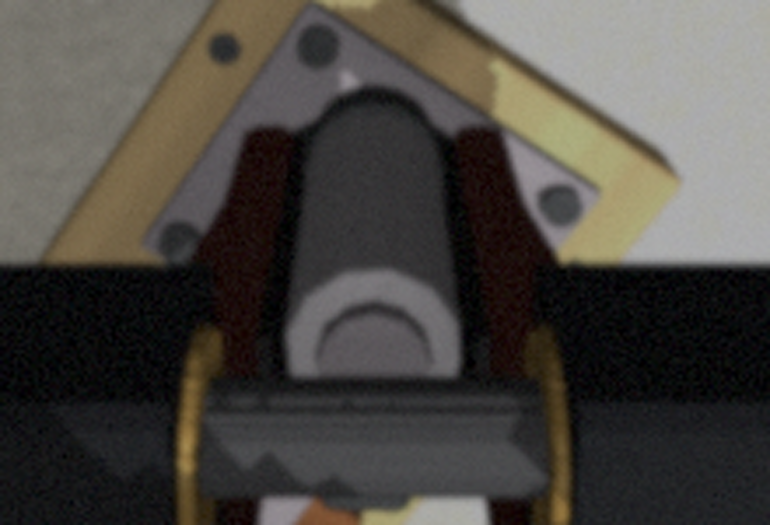

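View pics/h8s.png

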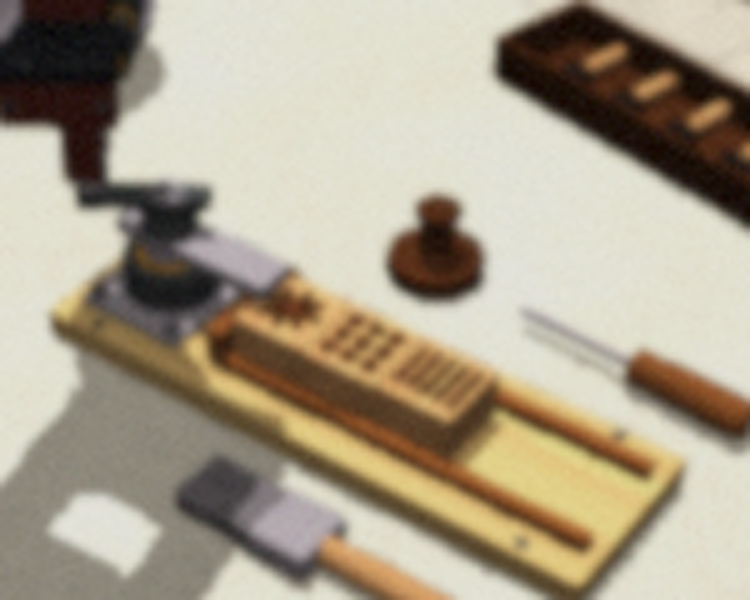

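Emit:
carry_out(
  rows=[
    [[0, 0.0008, -0.0003], [0, 0, 0], 0.8],
    [[0, 0.0007, -0.0003], [0, 0, 0], 0.8],
    [[0, 0, 0], [0, 0, 0], 0.8],
    [[0, 0, 0], [0, 0, 0], 0.8],
    [[0, 0, 0], [0, 0, 0], 0.8],
    [[0, 0, 0], [0, 0, 0], 0.8],
    [[0, 0, 0], [0, 0, 0], 0.8],
    [[0, 0, 0], [0, 0, 0], 0.8],
  ],
)

```text
t: 25.23
ee_pos: [498.1, 131.3, 112.5]
orientation: [-1.134, -2.929, 0.001]
ft_force: [1.1, -4.1, 1.7]
width: 21.6
```

```bash
python3 g.py h9; python3 -c "
from workcell import readout; print(abs(readout.get_obs()['qvel']).max())
import cv2
from workcell import imaging
a=imaging.get_image('scene')[:,:,::-1]; cv2.imwrite('pics/end_sc.png',cv2.resize(a[145:275,180:340],None,fx=4.6,fy=4.6,interpolation=cv2.INTER_CUBIC))"
```

```text
25.23 [498.1 131.3 112.5] [ 1.1 -4.1  1.7] 21.6 q6 -0.597
phi 2.403 pos ang 2.345 r 45.9 tilt [-0.001 -0.    -1.   ]
edge 266.74 [ 53  53  52  53  54  84 117 117  92  62  85  91  89  89]
0.003378359483338122
```

View pics/end_sc.png

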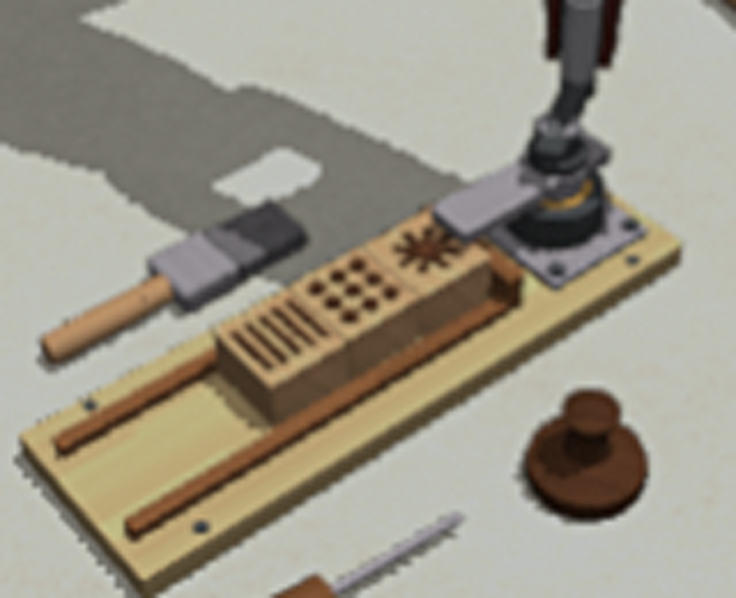

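Emit:
carry_out(
  rows=[
    [[0, -0.0002, 0], [0, 0, 0], 0.8],
    [[0, 0, 0], [0, 0, 0], 0.8],
    [[0, 0, 0], [0, 0, 0], 0.8],
    [[0, 0, 0], [0, 0, 0], 0.8],
    [[0, 0, 0], [0, 0, 0], 0.8],
    [[0, 0, 0], [0, 0, 0], 0.8],
  ],
)

```text
t: 25.88
ee_pos: [498.3, 131.4, 112.6]
orientation: [-1.134, -2.93, 0.0]
ft_force: [1.2, -1.7, -0.5]
width: 21.7
```

```bash
python3 g.py h10
```

```text
25.88 [498.3 131.4 112.6] [ 1.2 -1.7 -0.5] 21.7 q6 -0.597
phi 2.403 pos ang 2.341 r 45.8 tilt [-0.  0. -1.]
edge 266.7 [ 52  53  53  53  55  85 117 116  92  62  86  91  89  89]
```

At rest, with low forces and the grip held. Handing in.

```bash
python3 -c "
from workcell import close_job; print(close_job())"
```

```text
the job is handed in; nothing more can be done
None
```

The three blocks are closed up against the stop, the clamp screw is started and turned forward one full turn, and I handed in still holding the crank grip.

- **Row:** I pushed the blocks against the stop. Block b stood about 2.8 mm to one side, so I nudged it into line with the jaws and pressed the row closed again with about 22 N. The wrist view then put the blocks at −1.5, −1.8 and −1.4 mm across the channel. The last scene picture shows the row still closed, with no visible gaps.
- **Backward turn:** I led the crank counter-clockwise in a loose cage, so the screw was free to drop. The wrist camera showed the drop after about 2.3 rad, somewhere within one 0.2 rad step. I stopped there, so I may have gone past it by up to 0.2 rad.
- **Forward turn:** With the grip held firmly, I turned forward about 6.33 rad, which is one turn plus 0.045 rad because of that possible overshoot. The tool sank 8.2 mm, and the side view shows the toe bar lower.
- **Last state:** At 25.9 s the fingers held the sleeve at 21.7 mm opening, the force was about 2 N and the arm was still.

No check failed. The first camera estimate of the fixture differed from the wrist camera's by about 3 mm, so I went by the wrist camera and by contact. In the last views I did not see any bystander moved, but I did not measure their positions.

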